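# Weigh the casting flasks, load the kiln tile and open the gas

### The job

Weigh the casting flasks one after another, from the smallest to the largest: hang each by its stirrup on the balance's sprung hook, let go and wait a good second after it has stopped bobbing, then stand it upright, wholly on the terracotta kiln tile. When all the flasks stand on the tile, and not before, open the gas cock to half (its lever at 45 degrees). Leave the other things on the bench where they are.

Things in the scene. Friction and masses are not known exactly. Their poses are not given: they have to be found in the camera images.
- flask_a: smallest of four sizes of steel casting flask (two or three of the four are there): upright cylinder 44 mm across, 32 mm high, about 150 g (+-15 %), topped by a stirrup and a grip. Origin: centre of its underside, z up
- flask_a_bar (a point): middle of the underside of that flask's stirrup cross bar, 71 mm above the origin. Bar: flat, 54 mm long (local y), 8 mm wide, 8 mm high. Legs 6 mm square at y = +-24 mm down to a 5 mm strap on the flask: the window under the bar, for the hook to enter along local x (either way), is 42 mm wide, 34 mm high
- flask_a_grip (a point): middle of that flask's wooden grip, which stands on the bar: 14 mm square (sides along local x, y), 32 mm tall, from 79 to 111 mm above the flask's origin. Hold it here
- flask_b: second smallest of four sizes of steel casting flask (two or three of the four are there): upright cylinder 50 mm across, 36 mm high, about 200 g (+-15 %), topped by a stirrup and a grip. Origin: centre of its underside, z up
- flask_b_bar (a point): middle of the underside of that flask's stirrup cross bar, 75 mm above the origin. Bar: flat, 54 mm long (local y), 8 mm wide, 8 mm high. Legs 6 mm square at y = +-24 mm down to a 5 mm strap on the flask: the window under the bar, for the hook to enter along local x (either way), is 42 mm wide, 34 mm high
- flask_b_grip (a point): middle of that flask's wooden grip, which stands on the bar: 14 mm square (sides along local x, y), 32 mm tall, from 83 to 115 mm above the flask's origin. Hold it here
- flask_c: second largest of four sizes of steel casting flask (two or three of the four are there): upright cylinder 56 mm across, 40 mm high, about 270 g (+-15 %), topped by a stirrup and a grip. Origin: centre of its underside, z up
- flask_c_bar (a point): middle of the underside of that flask's stirrup cross bar, 79 mm above the origin. Bar: flat, 54 mm long (local y), 8 mm wide, 8 mm high. Legs 6 mm square at y = +-24 mm down to a 5 mm strap on the flask: the window under the bar, for the hook to enter along local x (either way), is 42 mm wide, 34 mm high
- flask_c_grip (a point): middle of that flask's wooden grip, which stands on the bar: 14 mm square (sides along local x, y), 32 mm tall, from 87 to 119 mm above the flask's origin. Hold it here
- flask_d: largest of four sizes of steel casting flask (two or three of the four are there): upright cylinder 62 mm across, 44 mm high, about 350 g (+-15 %), topped by a stirrup and a grip. Origin: centre of its underside, z up
- flask_d_bar (a point): middle of the underside of that flask's stirrup cross bar, 83 mm above the origin. Bar: flat, 54 mm long (local y), 8 mm wide, 8 mm high. Legs 6 mm square at y = +-24 mm down to a 5 mm strap on the flask: the window under the bar, for the hook to enter along local x (either way), is 42 mm wide, 34 mm high
- flask_d_grip (a point): middle of that flask's wooden grip, which stands on the bar: 14 mm square (sides along local x, y), 32 mm tall, from 91 to 123 mm above the flask's origin. Hold it here
- hook: sprung double hook: two level flat-topped prongs, 6 mm wide, 7 mm high, at local y = +-9 mm, pointing to local -x; seat between x = -20 (turned-up ends) and +18 mm (9 mm high stop plate). Origin: middle of the seat at the prongs' top, 155 mm up when empty. Slides down up to 50 mm, spring 120 N/m, preload 0.2 N: a flask's bar across both prongs dips it 8 to 33 mm; it bobs 1 to 3 s
- balance: fixed spring balance: base plate 110 mm wide, 12 mm thick, local x = -60 to +180 mm; column 44 x 56 mm at local x = +135 mm with a round dial head, 371 mm high in all; the hook's arm runs from the column to the seat. Origin: on the table right under the middle of the hook's seat; axes parallel to the hook's
- tile: the fixed terracotta kiln tile, 260 mm (local x) by 130 mm (local y), 4 mm thick. Origin: centre of its underside, on the table
- cock_body: the fixed body of the gas cock: 56 mm square foot, brass barrel 36 mm in diameter, 46 mm high, a copper pipe leaving along local +x. Origin: on the table under the lever's vertical axis
- cock (a joint): opening angle of the gas cock's lever, rad: 0 shut (lever along the body's local -x), grows as the lever turns anticlockwise seen from above, 1.571 fully open (lever along the body's local -y), 0.785 half open; it stays where it is left (about 0.12 N m of friction)
- cock_grip (a point): middle of the upright steel blade on the lever, 56 mm from the lever's axis and 72 mm over the table: the blade is 10 mm thick, 44 mm long (along the lever) and 32 mm high (from 56 to 88 mm over the table). The point's x axis points along the lever towards its axis
- flux_jar: bystander: small jar, 36 mm in diameter, 34 mm high, among the flasks; origin at its underside
- gauge_ring: bystander: steel gauge ring, 34 mm outside, 10 mm high; origin at its underside
- scriber: bystander: screwdriver-like scriber, 150 mm long, lying; origin at its underside
- charcoal: bystander: black soldering block 100 x 60 x 30 mm; origin at its underside
- spool: bystander: brass wire spool 48 mm in diameter, 32 mm high; origin at its underside

How it is judged (in metres and radians):
On the way, in this order (a step that is already met when the one before it is completed fails the run):
1. the smallest flask (if there) hangs on the hook, let go and settled, for a second (contact force between flask_a and hook above 0.6 N and contact force between flask_a and the fingers below 0.05 N and contact force between flask_a and the arm below 0.05 N and linear speed of flask_a below 0.015 m/s and angle between flask_a's own z axis and vertical below 0.25 rad), for 1 s.
2. the second smallest flask (if there) hangs on the hook, let go and settled, for a second (contact force between flask_b and hook above 0.6 N and contact force between flask_b and the fingers below 0.05 N and contact force between flask_b and the arm below 0.05 N and linear speed of flask_b below 0.015 m/s and angle between flask_b's own z axis and vertical below 0.25 rad), for 1 s.
3. the second largest flask (if there) hangs on the hook, let go and settled, for a second (contact force between flask_c and hook above 0.6 N and contact force between flask_c and the fingers below 0.05 N and contact force between flask_c and the arm below 0.05 N and linear speed of flask_c below 0.015 m/s and angle between flask_c's own z axis and vertical below 0.25 rad), for 1 s.
4. the largest flask (if there) hangs on the hook, let go and settled, for a second (contact force between flask_d and hook above 0.6 N and contact force between flask_d and the fingers below 0.05 N and contact force between flask_d and the arm below 0.05 N and linear speed of flask_d below 0.015 m/s and angle between flask_d's own z axis and vertical below 0.25 rad), for 1 s.
5. all the flasks stand on the tile, with the gas cock still (nearly) shut (x of flask_a in the frame of tile between -0.11 and 0.11 m and y of flask_a in the frame of tile between -0.045 and 0.045 m and z of flask_a in the frame of tile between 0.001 and 0.008 m and angle between each of flask_a, flask_b, flask_c, flask_d's own z axis and vertical below 0.1 rad and linear speed of each of flask_a, flask_b, flask_c, flask_d below 0.02 m/s and x of flask_b in the frame of tile between -0.107 and 0.107 m and y of flask_b in the frame of tile between -0.042 and 0.042 m and z of flask_b in the frame of tile between 0.001 and 0.008 m and x of flask_c in the frame of tile between -0.104 and 0.104 m and y of flask_c in the frame of tile between -0.039 and 0.039 m and z of flask_c in the frame of tile between 0.001 and 0.008 m and x of flask_d in the frame of tile between -0.101 and 0.101 m and y of flask_d in the frame of tile between -0.036 and 0.036 m and z of flask_d in the frame of tile between 0.001 and 0.008 m and value of joint cock below 0.4 rad), for 0.2 s.
6. the gas cock is half open (value of joint cock between 0.68 and 0.89 rad), for 0.2 s.
At the end, for the whole second after the job is handed in: Every flask present stands upright (within 0.1 rad), at rest, with its whole foot on the kiln tile (2 mm overhang allowed), and the gas cock stands at 45 degrees, within 6 degrees (all of step 6 and x of flask_a in the frame of tile between -0.11 and 0.11 m and y of flask_a in the frame of tile between -0.045 and 0.045 m and z of flask_a in the frame of tile between 0.001 and 0.008 m and angle between each of flask_a, flask_b, flask_c, flask_d's own z axis and vertical below 0.1 rad and linear speed of each of flask_a, flask_b, flask_c, flask_d below 0.02 m/s and x of flask_b in the frame of tile between -0.107 and 0.107 m and y of flask_b in the frame of tile between -0.042 and 0.042 m and z of flask_b in the frame of tile between 0.001 and 0.008 m and x of flask_c in the frame of tile between -0.104 and 0.104 m and y of flask_c in the frame of tile between -0.039 and 0.039 m and z of flask_c in the frame of tile between 0.001 and 0.008 m and x of flask_d in the frame of tile between -0.101 and 0.101 m and y of flask_d in the frame of tile between -0.036 and 0.036 m and z of flask_d in the frame of tile between 0.001 and 0.008 m); the robot touches nothing.
It fails at once if another thing on the bench is pushed more than 30 mm from its place (distance of any of flux_jar, gauge_ring, scriber, charcoal, spool from where it was at the start of the episode above 0.03 m).
Of flask_a, flask_b, flask_c, flask_d only 2 to 3 are there at a start; the rules pass over those that are not, and their reading is None.
At some moment in a run one of flask_a, flask_b, flask_c, flask_d may be knocked a few centimetres aside while the robot is not near it.
Once in a run the grip may slacken for a moment while it holds something.
It also fails if it takes over 210 s, if anything falls off the work surface, if the arm or the gripper's body presses on something with over 40 N, if the wrist force passes 120 N, or if a joint passes its speed limit or range.

### The arm

A 6-joint arm with a two-finger parallel gripper is mounted at the origin on the work surface. World frame = base frame: x ahead of the robot, y to its left, z up, the work surface at z = 0. Lengths are in m, angles in degrees, forces in N, time in s.
With the tool pointing down it reaches from about 0.4 to 0.825 m from the base axis. Payload 7 kg.
Tool frame: the origin (TCP) lies midway between the tips of the shut fingers; the grasp point (between the pads) lies 19 mm behind it; z points along the fingers, y is the line along which they close (so a half turn about z gives the same grasp; the last joint's range is limited). The gripper opens to 88 mm and grips with 3 to 60 N. Pads are 19 mm wide; open, the fingers measure 130 mm over their backs; the gripper's body (78 mm by 193 mm) begins 47 mm behind the grasp point.
Start: joints at [16.507, 20.546, 0.682, 0, -70.136, -16.507], TCP at [0.675, -0, 0.227] pointing down, gripper open.
Joint ranges: [-176.03, 176.03], [-82.01, 121.73], [-58.28, 71.71], [-173.87, 95.51], [-174.79, -0.11], [-173.66, 173.66]. Speed limits (degrees/s): [136.94, 136.94, 172.46, 180, 180, 180].

### API

Orientations are given as [roll, pitch, yaw] about the fixed x, y, z axes, in that order (R = Rz(yaw) Ry(pitch) Rx(roll)).
In Python, from plant import telemetry, viewer, workorder gives the robot as it stands. The module is installed in compiled form; this text tells all that it offers.
- The arm moves only by the tool carry_out, never from a script. Its argument "rows" is a list of rows, each a list of 6 numbers: the shift along the tool's x, y, z in m, then the turn, a rotation vector about the tool's x, y, z in rad. In form: [[tx, ty, tz, ax, ay, az], ...]. A call has 1 to 8 rows; each row is the pose to reach, as a shift and turn from the pose commanded when the call began, along the tool's axes at that moment; what a row does not reach only later rows make up. A row lasts 1/8 s, in which the tool goes at most 62.5 mm and 10.7 degrees, less where a joint would pass 70% of its speed; a pose out of reach is approached as far as the arm can. A call with a gripper value outside its range is refused whole. "grip" is the gripper's target within -1 to 1 (fully open at 1, half-way at 0, shut at -1), set as the call begins (left out, the last holds). The fingers move at their own pace and stop on an object; the grip force is fixed at half the most. Time passes only in rows, so rows that repeat a pose let the fingers close. It gives the time, the measured TCP pose, the force, the opening and the grip force at its end, in the units of the state.
- telemetry.get_obs(): the state, without advancing time (a new reading comes with each control period).
- viewer.snapshot(name): name is "scene" or "side" or "wrist"; returns the picture (420x560x3 uint8, red, green, blue); there is no depth.
- viewer.camera_info(name): a dict with "intrinsics" (3x3 intrinsics, pixels), "k1" (the pictures are not rectified: a ray, as slopes to the right and down, at radius r is drawn at 1 + k1 r^2 times it, then the intrinsics apply), "extrinsics" (4x4, takes a point from camera to world coordinates); the wrist camera has in their place "tool_from_camera" (4x4, takes a point from camera to tool coordinates, whose origin is the TCP and whose axes are the flange's). Camera axes: x right, y down, z forward; pixel columns grow to the right and rows downward; lengths in m; the calibration is good to about 2 mm. A picture is of the moment at which its call begins: read the wrist's pose just before it. camera_info takes no time and is no camera call.
- workorder.close_job(): hands the job in; it is judged then, once.
The state is a dict: "clock": time; "joint_pos": joint angles; "qvel": joint speeds; "tau": joint torques, N m; "tool_pos": TCP position; "orientation": TCP orientation; "force": force on the tool from outside, world axes, zero at the start; "moment": the same for the moment, N m; "opening": finger opening in m; "gripper_force": force on a finger pad.
Only numpy, scipy, OpenCV 4.12 (cv2) and the standard library are available. Lean on these libraries where they do the work, as an engineer would, in place of code of your own. Each camera call takes 0.05 s, during which the arm holds its last target. There are 200 camera calls.

## Working session

There is one attempt and no reset: what is moved stays moved. The work goes in short steps, Python scripts to look and compute and a tool call to move; the robot and the scene stay as the last step left them, time stands still between calls to the robot, and variables do not carry over. Pictures are saved under pics/ and viewed, at most 14 in all, crops included, and the job is handed in when it is done.

Besides the shell and the picture viewer there is one more tool, called after "Call:" by a JSON object that holds its "op" and its "data", one argument or row to a line. carry_out: Moves the arm, as the interface text tells. Its arguments: {"type":"object","properties":{"rows":{"type":"array"},"grip":{"type":"number"}},"required":["rows"]}

```bash
mkdir -p pics; cat > h.py <<'E'
import numpy as np, cv2
from plant import telemetry, viewer, workorder
from scipy.spatial.transform import Rotation as R
def snap(name,fn=None):
    im=viewer.snapshot(name)
    if fn: cv2.imwrite('pics/'+fn+'.png',cv2.cvtColor(im,cv2.COLOR_RGB2BGR))
    return im
def tool():
    o=telemetry.get_obs(); T=np.eye(4); T[:3,:3]=R.from_euler('xyz',o['orientation'],degrees=True).as_matrix(); T[:3,3]=o['tool_pos']; return T
def cam(name,T=None):
    c=viewer.camera_info(name); K=np.array(c['intrinsics']); k1=c['k1']
    E=np.array(c['extrinsics']) if 'extrinsics' in c else (tool() if T is None else T)@np.array(c['tool_from_camera'])
    return K,k1,E
def ray(name,uv,T=None):
    K,k1,E=cam(name,T)
    d=cv2.undistortPoints(np.array(uv,float).reshape(-1,1,2),K,np.array([k1,0,0,0.])).reshape(-1,2)
    return E[:3,3],(E[:3,:3]@np.c_[d,np.ones(len(d))].T).T
def onz(name,uv,z,T=None):
    o,d=ray(name,uv,T); return o+d*((z-o[2])/d[:,2:3])
def proj(name,P,T=None):
    K,k1,E=cam(name,T); W=np.linalg.inv(E)
    return cv2.projectPoints(np.array(P,float).reshape(-1,1,3),cv2.Rodrigues(W[:3,:3])[0],W[:3,3],K,np.array([k1,0,0,0.]))[0].reshape(-1,2)
def tri(a,ua,b,ub):
    (o1,d1),(o2,d2)=ray(a,ua),ray(b,ub); d1,d2=d1[0],d2[0]
    s=np.linalg.lstsq(np.c_[d1,-d2],o2-o1,rcond=None)[0]; p,q=o1+s[0]*d1,o2+s[1]*d2
    return (p+q)/2,np.linalg.norm(p-q)
E
python3 - <<'E'
from h import *
for n in ('scene','side','wrist'):
    snap(n,n+'0'); print(n,cam(n)[2].round(3).tolist(),cam(n)[0].round(1).tolist(),cam(n)[1])
print(telemetry.get_obs()); print(tool().round(3))
E
```

```text
scene [[-0.606, 0.589, -0.535, 1.099], [0.796, 0.452, -0.404, 0.48], [0.004, -0.67, -0.742, 0.896], [0.0, 0.0, 0.0, 1.0]] [[509.8, 0.0, 276.1], [0.0, 509.8, 206.0], [0.0, 0.0, 1.0]] -0.14654146739425306
side [[0.944, -0.245, 0.22, 0.302], [-0.329, -0.715, 0.616, -0.613], [0.007, -0.654, -0.756, 0.901], [0.0, 0.0, 0.0, 1.0]] [[522.8, 0.0, 284.2], [0.0, 522.8, 211.7], [0.0, 0.0, 1.0]] -0.06732782548350137
wrist [[-1.0, 0.001, -0.001, 0.674], [0.0, 0.963, 0.271, -0.072], [0.001, 0.271, -0.963, 0.385], [0.0, 0.0, 0.0, 1.0]] [[304.1, 0.0, 276.4], [0.0, 304.1, 203.9], [0.0, 0.0, 1.0]] -0.0323998693899908
{'clock': 0.15, 'joint_pos': array([ 1.65068486e+01,  2.05811511e+01,  6.45399139e-01, -1.39846960e-02,
       -7.01359705e+01, -1.65056833e+01]), 'qvel': array([-0.04794493, -0.12063846,  0.18689394, -0.01200631, -0.00713865,
        0.10260716]), 'tau': array([ 1.39394037e-04, -5.83274567e+01,  2.93289685e+01,  7.00122759e+00,
        8.75052094e-03, -9.76538854e-05]), 'tool_pos': array([ 6.74626098e-01, -3.30959308e-05,  2.25846380e-01]), 'orientation': array([ 1.79927498e+02, -7.77232526e-03, -9.00035898e+01]), 'force': array([-0.27259392,  0.26762258,  0.24234895]), 'moment': array([ 0.01922835, -0.00692681, -0.02822431]), 'gripper_force': 0.0, 'opening': 0.08765910133270394}
[[-0.    -1.    -0.001  0.675]
 [-1.     0.    -0.    -0.   ]
 [ 0.     0.001 -1.     0.226]
 [ 0.     0.     0.     1.   ]]
```

View pics/scene0.png

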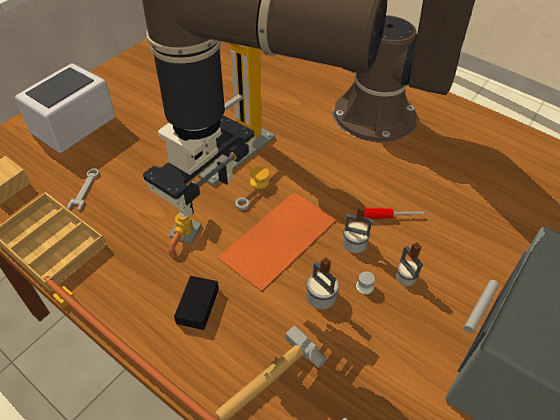

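View pics/side0.png

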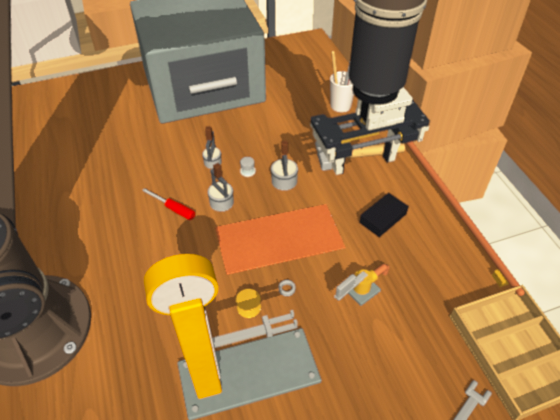

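Three flasks, at side px (212,157), (220,195), (285,172). The balance's hook points to the right in side (≈ world +x), at about (280,322). The cock is near (362,285) and the tile at (280,238). I'll zoom in for exact pixels.

```bash
python3 - <<'E'
import cv2,numpy as np
a=cv2.imread('pics/side0.png');b=cv2.imread('pics/scene0.png')
A=cv2.resize(a[120:220,190:310],None,fx=4,fy=4,interpolation=cv2.INTER_CUBIC) #480x400
B=cv2.resize(b[205:315,300:430],None,fx=4,fy=4,interpolation=cv2.INTER_CUBIC)[:, :]
def grid(I,x0,y0,s):
    for x in range(-(-x0//20)*20,x0+I.shape[1]//s,20): cv2.putText(I,str(x),((x-x0)*s,8),0,.3,(0,0,255)); cv2.line(I,((x-x0)*s,0),((x-x0)*s,I.shape[0]),(255,255,0),1) 
    for y in range(-(-y0//20)*20,y0+I.shape[0]//s,20): cv2.putText(I,str(y),(0,(y-y0)*s),0,.3,(0,0,255)); cv2.line(I,(0,(y-y0)*s),(I.shape[1],(y-y0)*s),(255,255,0),1)
    return I
A=grid(A,190,120,4);B=grid(B,300,205,4)
cv2.imwrite('pics/z1.png',A);cv2.imwrite('pics/z2.png',B)
C=grid(cv2.resize(a[260:420,170:400],None,fx=3.4,fy=3.4,interpolation=cv2.INTER_CUBIC)[:544],170,260,3) if 0 else grid(cv2.resize(a[255:420,170:400],None,fx=3,fy=3,interpolation=cv2.INTER_CUBIC),170,255,3)
cv2.imwrite('pics/z3.png',C)
E
```

```text
(no output)
```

View pics/z1.png

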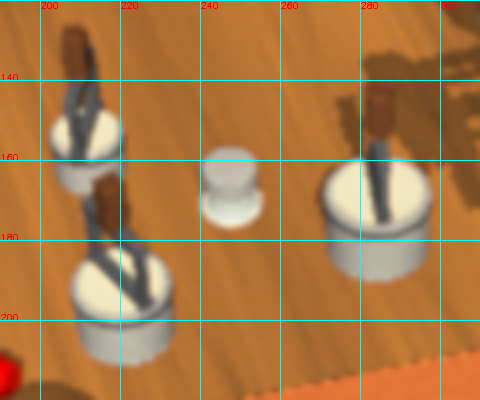

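View pics/z2.png

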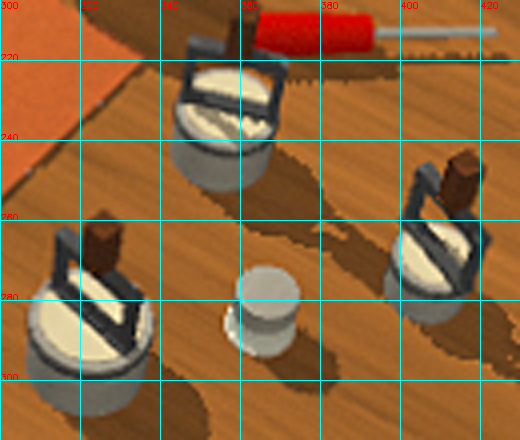

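View pics/z3.png

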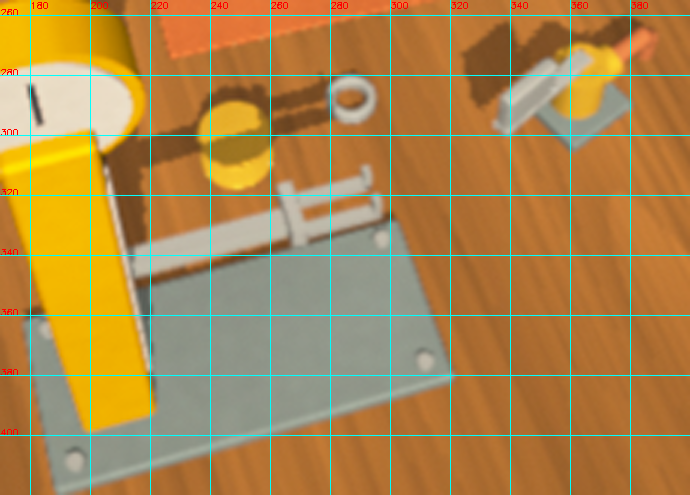

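```bash
python3 - <<'E'
from h import *
np.set_printoptions(precision=4,suppress=True)
c=onz('side',[(300,326),(320,380),(188,418)],.012); print('base corners',c, np.linalg.norm(c[0]-c[1]),np.linalg.norm(c[1]-c[2]))
u=c[2]-c[1]; u/=np.linalg.norm(u); yaw=np.degrees(np.arctan2(u[1],u[0]));print('bal yaw',yaw)
mid=(c[0]+c[1])/2; print('bal origin',mid+u*.06)
# prong tips, stop
print('hook tips',onz('side',[(291,315),(294.5,324.5)],.155),'stop',onz('side',[(263,318),(269,334)],.164))
for n in('side','scene'):
    im=snap(n); hsv=cv2.cvtColor(im,cv2.COLOR_RGB2HSV)
    m=cv2.inRange(hsv,(4,150,190),(11,255,255)); k,l,s,ce=cv2.connectedComponentsWithStats(m); i=1+s[1:,4].argmax()
    r=cv2.minAreaRect(np.argwhere(l==i)[:,::-1].astype(np.float32))
    ct=max(cv2.findContours((l==i).astype(np.uint8),0,2)[0],key=cv2.contourArea)
    ap=cv2.approxPolyDP(ct,6,True)[:,0]; print(n,'tile',ap.tolist(),onz(n,ap,.004)[:,:2].tolist(), onz(n,ap,.004).mean(0))
# disc widths
for nm,l,r,z in(('1',(202,155),(220.5,153),.032),('2',(207.5,192),(233,190),.036),('3',(270.5,169),(298,168),.044)):
    p=onz('side',[l,r],z); print(nm,np.linalg.norm(p[0]-p[1]),p.mean(0))
for nm,l,r,z in(('1',(396.5,271),(418.5,266),.032),('2',(343.5,231),(368,231),.036),('3',(307,284),(338,284),.044)):
    p=onz('scene',[l,r],z); print(nm,np.linalg.norm(p[0]-p[1]),p.mean(0))
# grip top
for nm,a,b in(('1',(207.5,127),(415,243.5)),('2',(215,163.5),(None)),('3',(284,141),(325.5,258.5))):
    if b: print(nm,tri('side',a,'scene',b))
# stirrup: strap ends / bar ends in scene
for nm,pts,z in(('1',[(402.5,263),(416,277)],.036),('2',[(346,229),(366,234)],.041),('3',[(315,277),(334,293)],.048)):
    p=onz('scene',pts,z); d=p[1]-p[0]; print('strap',nm,np.linalg.norm(d),np.degrees(np.arctan2(d[1],d[0])),p.mean(0))
p=onz('side',[(336.5,296),(353,279)],.088);d=p[0]-p[1];print('lever',p,np.linalg.norm(d),np.degrees(np.arctan2(d[1],d[0])))
p=onz('side',[(371,304-6),(350,296),(379,290),(361,304)],.003);print('foot',p)
for nm,uv,z in(('jar',(232+15,160),.034),('spool',(248,299),.032),('ring',(286,288),.01)):print(nm,onz('side',[uv],z))
print('char',onz('side',[(382,214),(362,213),(385,196),(407,210)],.03))
E
```

```text
base corners [[ 0.4954 -0.1689  0.012 ]
 [ 0.4916 -0.2811  0.012 ]
 [ 0.2555 -0.2714  0.012 ]] 0.11217612436022308 0.23634763241619033
bal yaw 177.66604553423187
bal origin [ 0.4335 -0.2225  0.012 ]
hook tips [[ 0.4575 -0.217   0.155 ]
 [ 0.457  -0.235   0.155 ]] stop [[ 0.4117 -0.2123  0.164 ]
 [ 0.4119 -0.2422  0.164 ]]
side tile [[326, 205], [219, 226], [226, 272], [343, 247]] [[0.6614131609428058, 0.1062173653640236], [0.41320806448961067, 0.1253711899495904], [0.39582298346795536, 0.0015547481934342633], [0.650324521633608, -0.017551710011666888]] [0.5302 0.0539 0.004 ]
scene tile [[295, 193], [218, 256], [260, 289], [334, 220]] [[0.39479196611765843, 0.005499411376928609], [0.6492965937294117, -0.016563965176452367], [0.6598615905969387, 0.10823971191789344], [0.4095523618136069, 0.12718080526700798]] [0.5284 0.0561 0.004 ]
1 0.0450366767245239 [0.4489 0.3282 0.032 ]
2 0.05773611538269204 [0.4378 0.1976 0.036 ]
3 0.06438539806387575 [0.5963 0.2115 0.044 ]
1 0.050326165087957106 [0.4493 0.3333 0.032 ]
2 0.05397755084289533 [0.4319 0.1951 0.036 ]
3 0.061759063903808115 [0.5951 0.2163 0.044 ]
1 (array([0.4489, 0.3311, 0.1145]), np.float64(7.347643350369725e-05))
3 (array([0.5951, 0.2145, 0.1275]), np.float64(0.002042788264466384))
strap 1 0.04199150786967184 69.73384180298073 [0.4535 0.3385 0.036 ]
strap 2 0.04457366030987025 108.97973811404478 [0.4367 0.1978 0.041 ]
strap 3 0.05169506001156988 80.44983881030778 [0.597  0.2217 0.048 ]
lever [[ 0.5624 -0.1716  0.088 ]
 [ 0.6058 -0.1478  0.088 ]] 0.0494623649212262 -151.17827759879117
foot [[ 0.6531 -0.1525  0.003 ]
 [ 0.6152 -0.1344  0.003 ]
 [ 0.6765 -0.1408  0.003 ]
 [ 0.6284 -0.1585  0.003 ]]
jar [[0.5247 0.2776 0.034 ]]
spool [[ 0.4166 -0.0919  0.032 ]]
ring [[ 0.4988 -0.0789  0.01  ]]
char [[0.758  0.0207 0.03  ]
 [0.7174 0.0377 0.03  ]
 [0.7886 0.0673 0.03  ]
 [0.8162 0.0132 0.03  ]]
```

Sizes fit: flask_a (44 mm) at (0.449, 0.331), a middle one (≈54–57 mm, b or c) at (0.436, 0.197), flask_d (62–64 mm) at (0.596, 0.214). Hook is about (0.434, -0.225) and its prongs point to +x. The tile centre is (0.529, 0.055). Going above flask_a.

Call:
{"op": "carry_out", "data": {
  "rows": [
    [-0.04,0.03,0,0,0,-0.15],
    [-0.09,0.06,0,0,0,-0.32],
    [-0.14,0.095,0,0,0,-0.5],
    [-0.19,0.13,0.003,0,0,-0.68],
    [-0.24,0.165,0.003,0,0,-0.86],
    [-0.29,0.2,0.006,0,0,-1.04],
    [-0.32,0.22,0.006,0,0,-1.17],
    [-0.331,0.226,0.006,0,0,-1.22]
  ],
  "grip": 1
}}

```text
clock: 1.25
tool_pos: [0.4478, 0.3326, 0.2207]
orientation: [-180.0, 0.0, -19.8]
force: [-0.0, -0.1, -0.4]
opening: 0.0875
gripper_force: 0.0
```

```bash
python3 - <<'E'
from h import *
T=tool(); print(T.round(4),telemetry.get_obs()['joint_pos'])
im=snap('wrist','w1')
P=[[.449,.331,z] for z in(0,.032,.111)]; print(proj('wrist',P,T))
E
```

```text
[[ 9.407e-01 -3.392e-01  0.000e+00  4.478e-01]
 [-3.392e-01 -9.407e-01  3.000e-04  3.326e-01]
 [-1.000e-04 -3.000e-04 -1.000e+00  2.207e-01]
 [ 0.000e+00  0.000e+00  0.000e+00  1.000e+00]] [ 5.67131541e+01  9.77503588e+00 -1.48196171e+01 -7.76577221e-03
 -6.53903572e+01  1.34640654e+01]
[[277.73782699 175.93496229]
 [277.85851902 180.97401911]
 [278.27098438 198.20627828]]
```

View pics/w1.png

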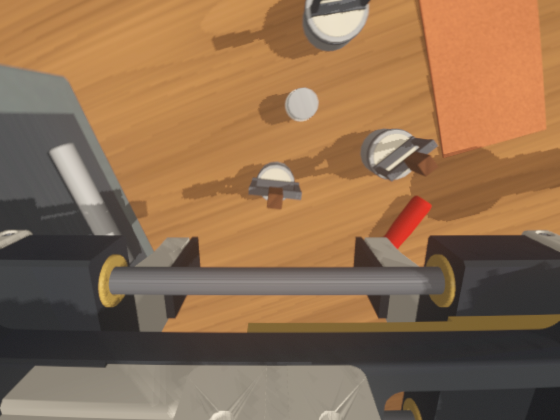

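Wrist view: flask_a's bar runs from (250,186) to (301,191) with its grip at (275,199); the middle flask's bar runs from (378,172) to (435,145).

```bash
python3 - <<'E'
from h import *
np.set_printoptions(precision=4,suppress=True)
T=tool(); im=snap('wrist'); 
def p(uv,z): return onz('wrist',uv,z,T)
for nm,uv,z in(('a',[(250,186.5),(301,191.5)],.079),('b',[(378,174),(435,146)],.083),('c',[(378,174),(435,146)],.087)):
    q=p(uv,z); d=q[0]-q[1]; print(nm,q.mean(0),np.linalg.norm(d),np.degrees(np.arctan2(d[1],d[0])))
hsv=cv2.cvtColor(im,cv2.COLOR_RGB2HSV)
m=((hsv[...,0]<12)&(hsv[...,1]>110)&(hsv[...,2]<125)&(hsv[...,2]>40)).astype(np.uint8)
for x0,x1,y0,y1 in((262,290,185,215),(405,440,145,180)):
    s=np.argwhere(m[y0:y1,x0:x1])+[y0,x0]; print(len(s),s.min(0),s.max(0),s.mean(0))
q=p([(275,181)],.032);print('disc a',q)
for uv,r in(((393,154.5),0),): print('disc',p([uv],.036),p([uv],.04))
q=p([(368,155),(419,153)],.04);print(np.linalg.norm(q[0]-q[1]))
print('jar',p([(302,104)],.034), 'd disc',p([(337,13)],.044))
print(im[200,275],im[192,275])
E
```

```text
a [0.4513 0.3333 0.079 ] 0.05195626008478344 64.47876555022685
b [0.4362 0.2025 0.083 ] 0.06020718914907464 97.59063733399019
c [0.4372 0.2039 0.087 ] 0.059395491573015775 97.59063733399017
33 [187 269] [195 283] [191.1212 277.6667]
220 [152 407] [175 430] [161.0636 418.1091]
disc a [[0.4503 0.3345 0.032 ]]
disc [[0.4348 0.1984 0.036 ]] [[0.4357 0.1997 0.04  ]]
0.05726564641044267
jar [[0.5208 0.2779 0.034 ]] d disc [[0.5908 0.2187 0.044 ]]
[132  85  55] [102  66  43]
```

Call:
{"op": "carry_out", "data": {
  "rows": [
    [0.003,-0.001,0.02,0,0,0.096],
    [0.003,-0.001,0.05,0,0,0.096],
    [0.003,-0.001,0.08,0,0,0.096],
    [0.003,-0.001,0.105,0,0,0.096],
    [0.003,-0.001,0.125,0,0,0.096],
    [0.003,-0.001,0.1375,0,0,0.096],
    [0.003,-0.001,0.1375,0,0,0.096]
  ]
}}

```text
clock: 2.22
tool_pos: [0.4524, 0.3298, 0.0824]
orientation: [179.9, 0.0, -25.7]
force: [-0.1, 0.2, -0.6]
opening: 0.0876
gripper_force: 0.0
```

Call:
{"op": "carry_out", "data": {
  "rows": [
    [0,0,0,0,0,0],
    [0,0,0,0,0,0],
    [0,0,0,0,0,0],
    [0,0,0,0,0,0],
    [0,0,0,0,0,0],
    [0,0,0,0,0,0]
  ],
  "grip": -1
}}

```text
clock: 2.98
tool_pos: [0.4521, 0.3309, 0.0831]
orientation: [180.0, -0.0, -25.6]
force: [-0.7, 0.4, -0.5]
opening: 0.0332
gripper_force: 0.0
```

Call:
{"op": "carry_out", "data": {
  "rows": [
    [0,0,0,0,0,0],
    [0,0,0,0,0,0],
    [0,0,0,0,0,0],
    [0,0,0,0,0,0],
    [0,0,0,0,0,0]
  ]
}}

```text
clock: 3.6
tool_pos: [0.452, 0.3308, 0.0829]
orientation: [180.0, 0.0, -25.6]
force: [0.1, -1.1, -2.1]
opening: 0.0137
gripper_force: 30.0
```

Call:
{"op": "carry_out", "data": {
  "rows": [
    [0,0,-0.01,0,0,0],
    [0,0,-0.03,0,0,0],
    [0,0,-0.06,0,0,0],
    [0,0,-0.09,0,0,0],
    [0,0,-0.12,0,0,0],
    [0,0,-0.145,0,0,0],
    [0,0,-0.157,0,0,0],
    [0,0,-0.157,0,0,0]
  ]
}}

```text
clock: 4.6
tool_pos: [0.4522, 0.3311, 0.2407]
orientation: [-179.9, -0.0, -25.6]
force: [-0.4, -0.6, -2.5]
opening: 0.0135
gripper_force: 30.0
```

```bash
python3 - <<'E'
from h import *
print(tool().round(4),telemetry.get_obs()['opening'],telemetry.get_obs()['gripper_force'])
snap('wrist','w2')
E
```

```text
[[ 9.018e-01 -4.321e-01  8.000e-04  4.522e-01]
 [-4.321e-01 -9.018e-01  1.300e-03  3.311e-01]
 [ 1.000e-04 -1.500e-03 -1.000e+00  2.407e-01]
 [ 0.000e+00  0.000e+00  0.000e+00  1.000e+00]] 0.013502283131008947 29.96594935655594
```

View pics/w2.png

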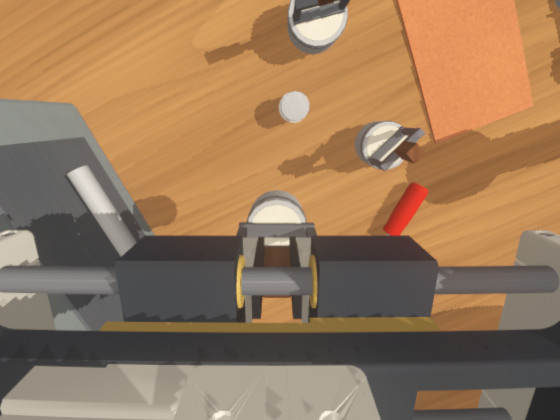

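Flask_a is held straight. Carrying it to in front of the hook.

Call:
{"op": "carry_out", "data": {
  "rows": [
    [0.005,0.01,0,0,0,-0.02],
    [0.02,0.034,0,0,0,-0.05],
    [0.04,0.068,0,0,0,-0.1],
    [0.062,0.105,0,0,0,-0.15],
    [0.084,0.142,0,0,0,-0.2],
    [0.106,0.18,0,0,0,-0.25],
    [0.128,0.217,0,0,0,-0.3],
    [0.15,0.255,0,0,0,-0.35]
  ]
}}

```text
clock: 5.65
tool_pos: [0.4764, 0.0341, 0.2393]
orientation: [180.0, 0.1, -5.4]
force: [1.1, 0.5, -1.8]
opening: 0.0138
gripper_force: 30.0
```

```bash
cat > go.py <<'E'
# go.py x y z yaw: shift in tool axes from the present pose
import sys; from h import *
T=tool(); x,y,z,yaw=map(float,sys.argv[1:5]); d=T[:3,:3].T@(np.array([x,y,z])-T[:3,3])
y0=np.degrees(np.arctan2(T[1,0],T[0,0])); print(T[:3,3].round(4),'yaw',round(y0,1),'shift',d.round(4),'az',round(-np.radians((yaw-y0+180)%360-180),3),'open',telemetry.get_obs()['opening'])
E
python3 go.py .5 -.225 .24 -2
```

```text
[0.4764 0.0341 0.2393] yaw -5.4 shift [ 0.0479  0.2557 -0.0006] az -0.059 open 0.013765635296867623
```

Call:
{"op": "carry_out", "data": {
  "rows": [
    [0.006,0.035,0,0,0,-0.01],
    [0.013,0.07,0,0,0,-0.02],
    [0.02,0.11,0,0,0,-0.03],
    [0.028,0.15,0,0,0,-0.04],
    [0.036,0.19,0,0,0,-0.059],
    [0.043,0.226,0,0,0,-0.059],
    [0.047,0.25,0,0,0,-0.059],
    [0.048,0.256,0,0,0,-0.059]
  ]
}}

```text
clock: 6.65
tool_pos: [0.4991, -0.2248, 0.2388]
orientation: [-180.0, 0.1, -2.3]
force: [0.3, 1.4, -1.6]
opening: 0.0135
gripper_force: 30.0
```

Call:
{"op": "carry_out", "data": {
  "rows": [
    [0,0,0.01,0,0,0],
    [0,0,0.03,0,0,0],
    [0,0,0.05,0,0,0],
    [0,0,0.058,0,0,0],
    [0,0,0.058,0,0,0],
    [0,0,0.058,0,0,0]
  ]
}}

```text
clock: 7.4
tool_pos: [0.5008, -0.2232, 0.1828]
orientation: [180.0, -0.1, -2.1]
force: [0.2, 0.6, -1.5]
opening: 0.0135
gripper_force: 30.0
```

```bash
python3 go.py .434 -.225 .182 -2; python3 - <<'E'
from h import *
a=snap('side');b=snap('wrist')
A=cv2.resize(a[210:410,180:400],None,fx=2,fy=2)
B=b[100:420,100:460]
I=np.zeros((400,800,3),np.uint8);I[:,:440]=A;I[:320,440:]=B
cv2.imwrite('pics/hk1.png',I[...,::-1])
E
```

```text
[ 0.5008 -0.2232  0.1828] yaw -2.1 shift [-0.0666  0.0043  0.0007] az -0.002 open 0.013548754557605867
```

View pics/hk1.png

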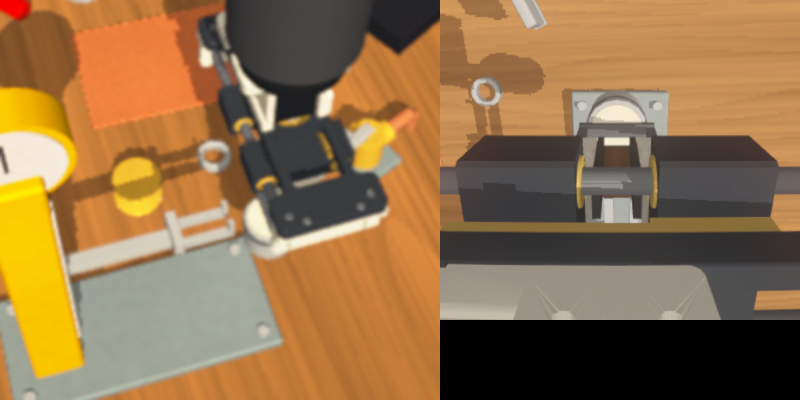

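The flask's disc is centred over the plate's front edge in the wrist view (plate corners at about wrist px (233,193) and (328,193)). I'll check the hook's y from those.

```bash
python3 - <<'E'
from h import *
c=onz('wrist',[(233,192.5),(328,193)],.012); print(c,c.mean(0),np.linalg.norm(c[0]-c[1]))
E
```

```text
[[ 0.49530959 -0.17379652  0.012     ]
 [ 0.49073699 -0.27977944  0.012     ]] [ 0.49302329 -0.22678798  0.012     ] 0.1060815227614021
```

Call:
{"op": "carry_out", "data": {
  "rows": [
    [-0.01,0.0015,0,0,0,0],
    [-0.02,0.0015,0,0,0,0],
    [-0.032,0.0015,0,0,0,0],
    [-0.044,0.0015,0,0,0,0],
    [-0.055,0.0015,0,0,0,0],
    [-0.063,0.0015,0,0,0,0],
    [-0.0666,0.0015,0,0,0,0],
    [-0.0666,0.0015,0,0,0,0]
  ]
}}

```text
clock: 8.5
tool_pos: [0.4336, -0.2223, 0.1822]
orientation: [180.0, -0.0, -2.2]
force: [-0.5, -0.2, -1.6]
opening: 0.0137
gripper_force: 30.0
```

Call:
{"op": "carry_out", "data": {
  "rows": [
    [0,0,0.006,0,0,0],
    [0,0,0.013,0,0,0],
    [0,0,0.017,0,0,0],
    [0,0,0.021,0,0,0],
    [0,0,0.025,0,0,0],
    [0,0,0.026,0,0,0],
    [0,0,0.026,0,0,0],
    [0,0,0.026,0,0,0]
  ]
}}

```text
clock: 9.5
tool_pos: [0.4336, -0.2223, 0.1562]
orientation: [180.0, -0.0, -2.2]
force: [-0.1, -0.4, -0.6]
opening: 0.0134
gripper_force: 30.0
```

```bash
python3 go.py .434 -.225 .182 -2; python3 - <<'E'
from h import *
a=snap('side');b=snap('wrist')
A=cv2.resize(a[210:410,180:400],None,fx=2,fy=2)
B=b[100:420,100:460]
I=np.zeros((400,800,3),np.uint8);I[:,:440]=A;I[:320,440:]=B
cv2.imwrite('pics/hk2.png',I[...,::-1])
E
```

```text
[ 0.4336 -0.2223  0.1562] yaw -2.2 shift [ 0.0005  0.0027 -0.0258] az -0.003 open 0.0134304253259783
```

View pics/hk2.png

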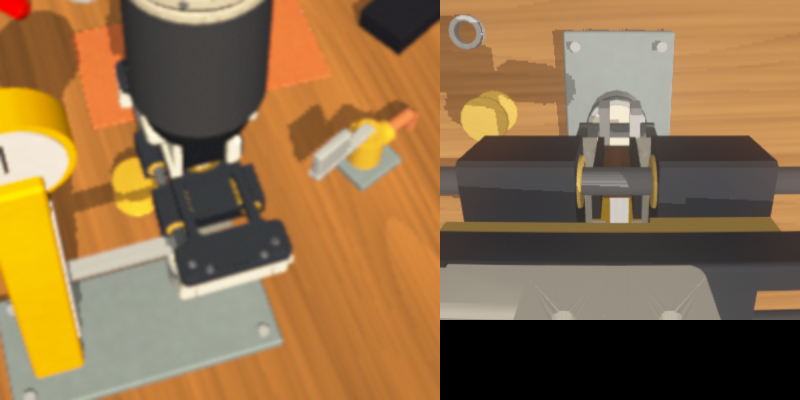

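The bar sits across both prongs (visible through the stirrup at (610–632,115)), and the wrist is about 1 N lighter. Letting go.

Call:
{"op": "carry_out", "data": {
  "rows": [
    [0,0,0,0,0,0],
    [0,0,0,0,0,0],
    [0,0,0,0,0,0],
    [0,0,0,0,0,0],
    [0,0,-0.002,0,0,0],
    [0,0,-0.006,0,0,0],
    [0,0,-0.012,0,0,0],
    [0,0,-0.012,0,0,0]
  ],
  "grip": 0
}}

```text
clock: 10.6
tool_pos: [0.4341, -0.2224, 0.1688]
orientation: [180.0, -0.1, -2.2]
force: [-0.5, 0.2, -0.5]
opening: 0.0439
gripper_force: 0.0
```

Call:
{"op": "carry_out", "data": {
  "rows": [
    [0,0,0,0,0,0],
    [0,0,0,0,0,0],
    [0,0,0,0,0,0],
    [0,0,0,0,0,0],
    [0,0,0,0,0,0],
    [0,0,0,0,0,0],
    [0,0,0,0,0,0],
    [0,0,0,0,0,0]
  ]
}}

```text
clock: 11.6
tool_pos: [0.4337, -0.2223, 0.1681]
orientation: [-180.0, -0.0, -2.2]
force: [-0.8, -0.1, -0.6]
opening: 0.0437
gripper_force: 0.0
```

Call:
{"op": "carry_out", "data": {
  "rows": [
    [0,0,0,0,0,0],
    [0,0,0,0,0,0],
    [0,0,0,0,0,0],
    [0,0,0,0,0,0],
    [0,0,0,0,0,0],
    [0,0,0,0,0,0],
    [0,0,0,0,0,0],
    [0,0,0,0,0,0]
  ]
}}

```text
clock: 12.6
tool_pos: [0.4337, -0.2223, 0.1681]
orientation: [-180.0, -0.0, -2.2]
force: [-0.6, 0.5, -0.3]
opening: 0.044
gripper_force: 0.0
```

Call:
{"op": "carry_out", "data": {
  "rows": [
    [0,0,0,0,0,0],
    [0,0,0,0,0,0],
    [0,0,0,0,0,0],
    [0,0,0,0,0,0],
    [0,0,0,0,0,0],
    [0,0,0,0,0,0],
    [0,0,0,0,0,0],
    [0,0,0,0,0,0]
  ]
}}

```text
clock: 13.6
tool_pos: [0.4337, -0.2223, 0.1681]
orientation: [-180.0, -0.0, -2.2]
force: [0.1, -0.9, -0.0]
opening: 0.0439
gripper_force: 0.0
```

```bash
python3 - <<'E'
from h import *
import time
b=snap('wrist');c=snap('wrist');print(np.abs(b.astype(int)-c).max())
a=snap('side')
A=cv2.resize(a[210:410,180:400],None,fx=2,fy=2)
I=np.zeros((400,800,3),np.uint8);I[:,:440]=A;I[:320,440:]=b[100:420,100:460]
cv2.imwrite('pics/hk3.png',I[...,::-1])
E
```

```text
26
```

View pics/hk3.png

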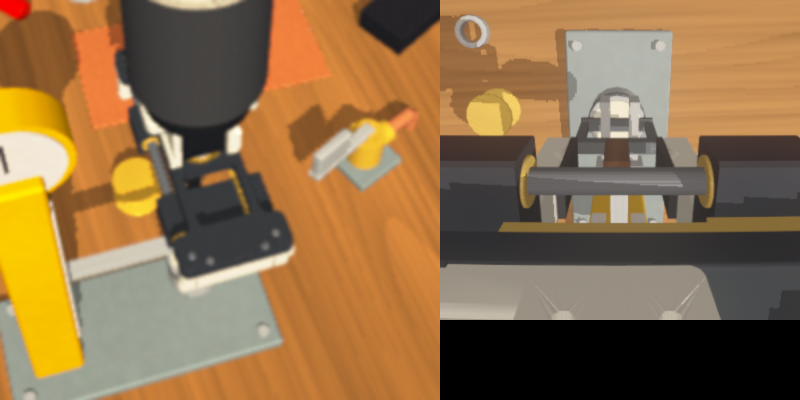

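It hangs level between the open fingers. I'll wait two more seconds, then take it again.

Call:
{"op": "carry_out", "data": {
  "rows": [
    [0,0,0,0,0,0],
    [0,0,0,0,0,0],
    [0,0,0,0,0,0],
    [0,0,0,0,0,0],
    [0,0,0,0,0,0],
    [0,0,0,0,0,0],
    [0,0,0,0,0,0],
    [0,0,0,0,0,0]
  ]
}}

```text
clock: 14.75
tool_pos: [0.4337, -0.2223, 0.1681]
orientation: [-180.0, -0.0, -2.2]
force: [0.4, -0.5, -0.2]
opening: 0.0437
gripper_force: 0.0
```

Call:
{"op": "carry_out", "data": {
  "rows": [
    [0,0,0,0,0,0],
    [0,0,0,0,0,0],
    [0,0,0,0,0,0],
    [0,0,0,0,0,0],
    [0,0,0.004,0,0,0],
    [0,0,0.008,0,0,0],
    [0,0,0.012,0,0,0],
    [0,0,0.012,0,0,0]
  ]
}}

```text
clock: 15.75
tool_pos: [0.4334, -0.2223, 0.1556]
orientation: [-180.0, 0.1, -2.2]
force: [0.0, 1.4, 0.6]
opening: 0.0439
gripper_force: 0.0
```

Call:
{"op": "carry_out", "data": {
  "rows": [
    [0,0,0,0,0,0],
    [0,0,0,0,0,0],
    [0,0,0,0,0,0],
    [0,0,0,0,0,0],
    [0,0,0,0,0,0],
    [0,0,0,0,0,0],
    [0,0,0,0,0,0]
  ],
  "grip": -1
}}

```text
clock: 16.62
tool_pos: [0.4337, -0.2223, 0.1561]
orientation: [180.0, -0.0, -2.2]
force: [0.7, 0.2, 0.0]
opening: 0.0138
gripper_force: 30.0
```

Call:
{"op": "carry_out", "data": {
  "rows": [
    [0,0,-0.004,0,0,0],
    [0,0,-0.01,0,0,0],
    [0,0,-0.017,0,0,0],
    [0,0,-0.023,0,0,0],
    [0,0,-0.026,0,0,0],
    [0,0,-0.026,0,0,0]
  ]
}}

```text
clock: 17.38
tool_pos: [0.4337, -0.2223, 0.1823]
orientation: [-180.0, -0.0, -2.2]
force: [0.8, -0.4, -1.0]
opening: 0.0136
gripper_force: 30.0
```

Call:
{"op": "carry_out", "data": {
  "rows": [
    [0.008,0,0,0,0,0],
    [0.02,0,0,0,0,0],
    [0.034,0,0,0,0,0],
    [0.048,0,0,0,0,0],
    [0.06,0,0,0,0,0],
    [0.068,0,0,0,0,0],
    [0.07,0,-0.01,0,0,0],
    [0.07,0,-0.03,0,0,0]
  ]
}}

```text
clock: 18.38
tool_pos: [0.5031, -0.2249, 0.2122]
orientation: [-180.0, 0.1, -2.2]
force: [0.0, 0.5, -0.8]
opening: 0.0137
gripper_force: 30.0
```

```bash
python3 go.py .45 .061 .215 -4.4
```

```text
[ 0.5031 -0.2249  0.2122] yaw -2.2 shift [-0.0639 -0.2837 -0.0027] az 0.039 open 0.013735452229549276
```

Call:
{"op": "carry_out", "data": {
  "rows": [
    [-0.006,-0.025,0,0,0,0.01],
    [-0.014,-0.06,0,0,0,0.02],
    [-0.022,-0.1,0,0,0,0.03],
    [-0.032,-0.142,0,0,0,0.039],
    [-0.042,-0.185,0,0,0,0.039],
    [-0.052,-0.23,0,0,0,0.039],
    [-0.06,-0.265,0,0,0,0.039],
    [-0.064,-0.284,0,0,0,0.039]
  ]
}}

```text
clock: 19.38
tool_pos: [0.45, 0.0628, 0.2132]
orientation: [-179.9, -0.1, -4.3]
force: [0.3, -0.7, -1.8]
opening: 0.0137
gripper_force: 30.0
```

Call:
{"op": "carry_out", "data": {
  "rows": [
    [0,0,0.02,0,0,0],
    [0,0,0.05,0,0,0],
    [0,0,0.08,0,0,0],
    [0,0,0.105,0,0,0],
    [0,0,0.118,0,0,0],
    [0,0,0.122,0,0,0],
    [0,0,0.1235,0,0,0],
    [0,0,0.1235,0,0,0]
  ]
}}

```text
clock: 20.38
tool_pos: [0.4508, 0.0615, 0.0893]
orientation: [-180.0, -0.1, -4.4]
force: [0.5, -1.0, -1.2]
opening: 0.0141
gripper_force: 30.0
```

```bash
python3 go.py .45 .061 .0875 -4.4; python3 -c "
from h import *; print(telemetry.get_obs()['force'])"
```

```text
[0.4508 0.0615 0.0893] yaw -4.4 shift [-0.0008  0.0005  0.0018] az 0.0 open 0.014118294480535372
[ 0.54224914 -1.0445966  -1.15454895]
```

Call:
{"op": "carry_out", "data": {
  "rows": [
    [0,0,0.001,0,0,0],
    [0,0,0.002,0,0,0],
    [0,0,0.002,0,0,0],
    [0,0,0.002,0,0,0]
  ]
}}

```text
clock: 20.88
tool_pos: [0.4508, 0.0614, 0.0871]
orientation: [-180.0, -0.0, -4.4]
force: [-2.5, -0.5, 6.0]
opening: 0.0136
gripper_force: 30.0
```

Call:
{"op": "carry_out", "data": {
  "rows": [
    [0,0,0,0,0,0],
    [0,0,0,0,0,0],
    [0,0,0,0,0,0],
    [0,0,0,0,0,0],
    [0,0,0,0,0,0],
    [0,0,-0.01,0,0,0],
    [0,0,-0.04,0,0,0],
    [0,0,-0.08,0,0,0]
  ],
  "grip": 0
}}

```text
clock: 21.88
tool_pos: [0.4499, 0.0609, 0.1675]
orientation: [179.9, 0.1, -4.4]
force: [-0.1, 0.7, -1.3]
opening: 0.0442
gripper_force: 0.0
```

Call:
{"op": "carry_out", "data": {
  "rows": [
    [0,-0.02,-0.03,0,0,0],
    [0,-0.05,-0.05,0,0,0],
    [0,-0.08,-0.05,0,0,0],
    [0,-0.1,-0.05,0,0,0],
    [0,-0.115,-0.05,0,0,0],
    [0,-0.115,-0.05,0,0,0]
  ]
}}

```text
clock: 22.62
tool_pos: [0.4591, 0.1764, 0.2162]
orientation: [180.0, 0.0, -4.3]
force: [-0.3, -0.0, 0.7]
opening: 0.044
gripper_force: 0.0
```

```bash
python3 go.py .436 .2 .22 7; python3 - <<'E'
from h import *
b=snap('wrist');a=snap('side')
A=cv2.resize(a[120:270,180:360],None,fx=2.6,fy=2.6)[:400,:440]
I=np.zeros((420,1000,3),np.uint8);I[:A.shape[0],:A.shape[1]]=A;I[:,440:]=b
cv2.imwrite('pics/m1.png',b[...,::-1]);cv2.imwrite('pics/side1.png',a[...,::-1])
E
```

```text
[0.4591 0.1764 0.2162] yaw -4.3 shift [-0.0248 -0.0218 -0.0038] az -0.198 open 0.0439725021701112
```

View pics/m1.png

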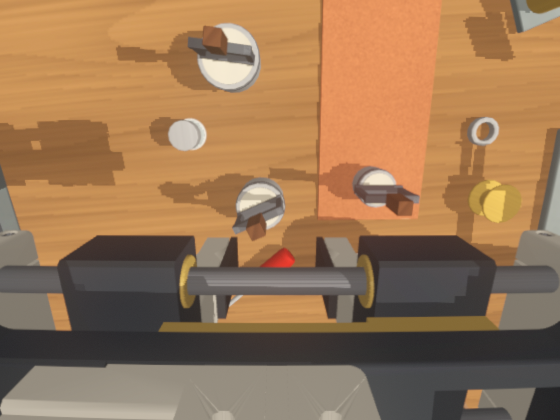

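Flask_a stands upright on the tile at wrist (380,188). The middle flask's bar runs (237,225)–(284,204) with disc (261,205); flask_d's bar runs (190,44)–(254,57).

```bash
python3 - <<'E'
from h import *
np.set_printoptions(precision=4,suppress=True)
T=tool(); im=snap('wrist')
def p(uv,z): return onz('wrist',uv,z,T)
for nm,uv,zs in(('2',[(236,225),(283.5,205)],(.083,.087)),('d',[(190,44),(254,57)],(.091,)),('a',[(356,193),(417,199)],(.083,))):
  for z in zs:
    q=p(uv,z); d=q[0]-q[1]; print(nm,z,q.mean(0),np.linalg.norm(d),np.degrees(np.arctan2(d[1],d[0])))
hsv=cv2.cvtColor(im,cv2.COLOR_RGB2HSV); m=cv2.inRange(hsv,(15,10,170),(40,90,255))
k,l,s,c=cv2.connectedComponentsWithStats(m)
for i in range(1,k):
    if s[i,4]>80 and s[i,1]<240:
        x,y,w,h=s[i,:4]; print(s[i],[ (z,np.linalg.norm(np.subtract(*p([(x,y+h/2),(x+w,y+h/2)],z)))) for z in(.032,.036,.04,.044)])
# rim widths by row profile
for y in(200,206,190): print(y,im[y,228:296,:].sum(1).tolist())
E
```

```text
2 0.083 [0.4384 0.1949 0.083 ] 0.052727920003681324 109.30382486539906
2 0.087 [0.4397 0.1946 0.087 ] 0.052006194771493874 109.30382486539901
d 0.091 [0.5909 0.2128 0.091 ] 0.05553464135836092 74.60932125940455
a 0.083 [0.4485 0.0669 0.083 ] 0.06225375016514719 79.93353580478222
[525   7  35  18 142] [(0.032, np.float64(0.03816771688800893)), (0.036, np.float64(0.037722914023825445)), (0.04, np.float64(0.03727811115964196)), (0.044, np.float64(0.03683330829545853))]
[ 197   23   61   66 1841] [(0.032, np.float64(0.06346825271972142)), (0.036, np.float64(0.06272859986919108)), (0.04, np.float64(0.0619889470186607)), (0.044, np.float64(0.06124929416813031))]
[471 117  27  26 271] [(0.032, np.float64(0.031122866611109325)), (0.036, np.float64(0.0307601637475652)), (0.04, np.float64(0.030397460884021114)), (0.044, np.float64(0.030034758020476997))]
[167 118  39  33 955] [(0.032, np.float64(0.04336638922975278)), (0.036, np.float64(0.04286100154320903)), (0.04, np.float64(0.042355613856665225)), (0.044, np.float64(0.04185022617012144))]
[546 161  14  74 543] [(0.032, np.float64(0.01788795
[... 1049 characters left out ...]
 434, 435]
206 [319, 319, 319, 321, 318, 318, 347, 461, 591, 600, 618, 679, 686, 686, 685, 683, 677, 677, 676, 671, 624, 540, 475, 431, 373, 378, 356, 350, 360, 365, 365, 366, 366, 366, 364, 366, 366, 369, 373, 373, 376, 377, 378, 375, 365, 335, 300, 244, 241, 259, 294, 311, 313, 344, 475, 538, 428, 415, 419, 420, 420, 420, 419, 420, 419, 418, 418, 419]
190 [320, 318, 319, 321, 319, 320, 319, 321, 321, 322, 323, 319, 317, 395, 533, 580, 596, 598, 605, 627, 630, 665, 678, 682, 682, 684, 685, 684, 683, 683, 682, 682, 680, 680, 679, 677, 677, 674, 673, 667, 655, 649, 621, 606, 604, 603, 599, 572, 516, 417, 381, 431, 470, 458, 438, 434, 436, 437, 434, 436, 435, 435, 436, 438, 437, 437, 438, 439]
```

Width about 55.5 mm at the 40 mm height: the middle flask is flask_c.

```bash
python3 go.py .438 .196 .091 18
```

```text
[0.459  0.1754 0.2163] yaw -4.4 shift [-0.0225 -0.019   0.1253] az -0.391 open 0.04376577641505724
```

Call:
{"op": "carry_out", "data": {
  "rows": [
    [-0.012,-0.01,0,0,0,-0.15],
    [-0.0225,-0.019,0,0,0,-0.3],
    [-0.0225,-0.019,0.01,0,0,-0.391],
    [-0.0225,-0.019,0.04,0,0,-0.391],
    [-0.0225,-0.019,0.075,0,0,-0.391],
    [-0.0225,-0.019,0.105,0,0,-0.391],
    [-0.0225,-0.019,0.1253,0,0,-0.391],
    [-0.0225,-0.019,0.1253,0,0,-0.391]
  ],
  "grip": 0.4
}}

```text
clock: 23.78
tool_pos: [0.4375, 0.1952, 0.0901]
orientation: [179.9, 0.2, 18.0]
force: [-0.2, 0.6, 0.9]
opening: 0.0617
gripper_force: 0.0
```

Call:
{"op": "carry_out", "data": {
  "rows": [
    [0,0,0,0,0,0],
    [0,0,0,0,0,0],
    [0,0,0,0,0,0],
    [0,0,0,0,0,0],
    [0,0,0,0,0,0],
    [0,0,0,0,0,0],
    [0,0,0,0,0,0],
    [0,0,0,0,0,0]
  ],
  "grip": -1
}}

```text
clock: 24.78
tool_pos: [0.4382, 0.1966, 0.0912]
orientation: [180.0, 0.0, 18.0]
force: [-0.1, 0.7, -0.2]
opening: 0.0138
gripper_force: 30.0
```

```bash
python3 go.py .438 .196 .24 -2;python3 -c "
from h import *; o=telemetry.get_obs();print(o['force'],o['gripper_force'])"
```

```text
[0.4382 0.1966 0.0912] yaw 18.0 shift [-0.0004  0.0005 -0.1488] az 0.349 open 0.013797964662934693
[-0.14808159  0.70948767 -0.17241198] 29.985919296741486
```

Call:
{"op": "carry_out", "data": {
  "rows": [
    [0,0,-0.008,0,0,0],
    [0,0,-0.028,0,0,0],
    [0,0,-0.055,0,0,0.05],
    [0,0,-0.085,0,0,0.1],
    [0,0,-0.115,0,0,0.2],
    [0,0,-0.14,0,0,0.3],
    [0,0,-0.15,0,0,0.349],
    [0,0,-0.15,0,0,0.349]
  ]
}}

```text
clock: 25.78
tool_pos: [0.4384, 0.1967, 0.2422]
orientation: [-179.9, -0.1, -2.0]
force: [0.4, 0.3, -2.7]
opening: 0.0133
gripper_force: 30.0
```

```bash
python3 go.py .505 -.2255 .24 -2.4;python3 - <<'E'
from h import *
print(telemetry.get_obs()['force'])
T=tool();b=snap('wrist','w3'); L=T[:3,3]
for h in(.036,.04): # expected disc of the held flask if b / c (its height under TCP)
    print(proj('wrist',[L+[0,0,-.0912+h], L+[0,0,-.0912+(.075 if h<.04 else .079)+.004]],T))
hsv=cv2.cvtColor(b,cv2.COLOR_RGB2HSV); m=cv2.inRange(hsv,(15,10,170),(40,90,255))
k,l,s,c=cv2.connectedComponentsWithStats(m); print(s[1:][s[1:,4]>150])
E
```

```text
[0.4384 0.1967 0.2422] yaw -2.0 shift [0.0811 0.4197 0.0017] az 0.007 open 0.01334755781245043
[ 0.36225097  0.30809247 -2.67083082]
[[277.72025421 219.43076815]
 [277.95197856 242.09482019]]
[[277.73818974 221.1835153 ]
 [277.9788829  244.72888166]]
[[ 226    8   58   61 1435]
 [ 529    9   31   20  167]
 [ 193   97   35   31  838]
 [ 478  109   25   25  235]
 [ 536  153   24   82  789]
 [ 374  154   30   14  311]
 [ 242  188   72   32 1735]
 [ 247  234   60    8  328]
 [   0  399  177   21 2667]
 [ 212  404   22   16  171]
 [ 321  410   21   10  161]]
```

View pics/w3.png

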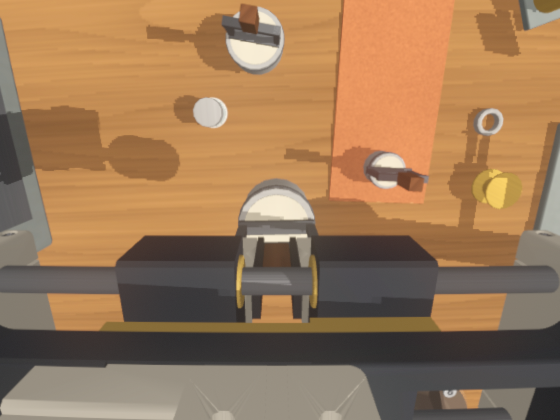

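Flask_c is held straight (2.7 N weight, as expected for c). Carrying it over.

Call:
{"op": "carry_out", "data": {
  "rows": [
    [0.004,0.015,0,0,0,0],
    [0.01,0.042,0,0,0,0],
    [0.017,0.077,0,0,0,0],
    [0.024,0.115,0,0,0,0],
    [0.032,0.155,0,0,0,0.003],
    [0.04,0.195,0,0,0,0.003],
    [0.048,0.235,0,0,0,0.005],
    [0.056,0.275,0,0,0,0.007]
  ]
}}

```text
clock: 26.82
tool_pos: [0.484, -0.0822, 0.2406]
orientation: [180.0, 0.1, -2.4]
force: [0.4, 0.9, -2.5]
opening: 0.0141
gripper_force: 30.0
```

Call:
{"op": "carry_out", "data": {
  "rows": [
    [0.007,0.04,0,0,0,0],
    [0.014,0.08,0,0,0,0],
    [0.02,0.11,0,0,0,0],
    [0.024,0.132,0,0,0,0],
    [0.026,0.143,0.005,0,0,0],
    [0.026,0.145,0.02,0,0,0],
    [0.026,0.145,0.045,0,0,0],
    [0.026,0.145,0.058,0,0,0]
  ]
}}

```text
clock: 27.82
tool_pos: [0.5033, -0.2253, 0.181]
orientation: [-180.0, 0.2, -2.4]
force: [-0.4, 0.0, -2.6]
opening: 0.0133
gripper_force: 30.0
```

Call:
{"op": "carry_out", "data": {
  "rows": [
    [0,0,0,0,0,0],
    [0,0,0,0,0,0]
  ]
}}

```text
clock: 28.08
tool_pos: [0.5051, -0.226, 0.184]
orientation: [180.0, -0.1, -2.4]
force: [0.9, -0.7, -2.8]
opening: 0.0141
gripper_force: 30.0
```

```bash
python3 go.py .434 -.2235 .183 -2.2
```

```text
[ 0.5051 -0.226   0.184 ] yaw -2.4 shift [-0.0711  0.0004  0.0009] az -0.003 open 0.01407554426102472
```

Call:
{"op": "carry_out", "data": {
  "rows": [
    [-0.01,0,0,0,0,0],
    [-0.02,0,0,0,0,0],
    [-0.032,0,0,0,0,0],
    [-0.045,0,0,0,0,0],
    [-0.057,0,0,0,0,0],
    [-0.066,0,0,0,0,0],
    [-0.071,0,0,0,0,0],
    [-0.071,0,0,0,0,0]
  ]
}}

```text
clock: 29.08
tool_pos: [0.4335, -0.2232, 0.1834]
orientation: [180.0, -0.0, -2.4]
force: [-0.3, 0.0, -1.8]
opening: 0.0137
gripper_force: 30.0
```

Call:
{"op": "carry_out", "data": {
  "rows": [
    [0,0,0.006,0,0,0],
    [0,0,0.013,0,0,0],
    [0,0,0.02,0,0,0],
    [0,0,0.027,0,0,0],
    [0,0,0.033,0,0,0],
    [0,0,0.037,0,0,0],
    [0,0,0.037,0,0,0],
    [0,0,0.037,0,0,0]
  ]
}}

```text
clock: 30.08
tool_pos: [0.4337, -0.2232, 0.1465]
orientation: [-180.0, -0.0, -2.4]
force: [-0.2, 1.5, 0.1]
opening: 0.0138
gripper_force: 30.0
```

```bash
python3 go.py .434 -.2235 .183 -2.2
```

```text
[ 0.4337 -0.2232  0.1465] yaw -2.4 shift [ 0.0003  0.0003 -0.0365] az -0.003 open 0.013761735098971009
```

Wrist force is about zero, so the hook carries the weight. Letting go and waiting.

Call:
{"op": "carry_out", "data": {
  "rows": [
    [0,0,0,0,0,0],
    [0,0,0,0,0,0],
    [0,0,0,0,0,0],
    [0,0,0,0,0,0],
    [0,0,-0.002,0,0,0],
    [0,0,-0.006,0,0,0],
    [0,0,-0.012,0,0,0],
    [0,0,-0.012,0,0,0]
  ],
  "grip": 0
}}

```text
clock: 31.08
tool_pos: [0.4341, -0.2233, 0.159]
orientation: [180.0, -0.1, -2.4]
force: [0.2, -0.2, 0.4]
opening: 0.0438
gripper_force: 0.0
```

Call:
{"op": "carry_out", "data": {
  "rows": [
    [0,0,0,0,0,0],
    [0,0,0,0,0,0],
    [0,0,0,0,0,0],
    [0,0,0,0,0,0],
    [0,0,0,0,0,0],
    [0,0,0,0,0,0],
    [0,0,0,0,0,0],
    [0,0,0,0,0,0]
  ]
}}

```text
clock: 32.08
tool_pos: [0.4336, -0.2232, 0.1583]
orientation: [-180.0, -0.0, -2.4]
force: [0.2, -0.2, -0.2]
opening: 0.0441
gripper_force: 0.0
```

Call:
{"op": "carry_out", "data": {
  "rows": [
    [0,0,0,0,0,0],
    [0,0,0,0,0,0],
    [0,0,0,0,0,0],
    [0,0,0,0,0,0],
    [0,0,0,0,0,0],
    [0,0,0,0,0,0],
    [0,0,0,0,0,0],
    [0,0,0,0,0,0]
  ]
}}

```text
clock: 33.08
tool_pos: [0.4336, -0.2232, 0.1583]
orientation: [180.0, -0.0, -2.4]
force: [-0.3, -0.3, -0.6]
opening: 0.0437
gripper_force: 0.0
```

```bash
python3 - <<'E'
from h import *
b=snap('wrist','c1');c=snap('wrist')
d=np.abs(b.astype(int)-c).sum(2)[:230]; print((d>60).sum(),np.argwhere(d>60).mean(0))
hsv=cv2.cvtColor(b,cv2.COLOR_RGB2HSV); old=cv2.imread('pics/hk3.png')
I=np.hstack([b[90:330,110:450],c[90:330,110:450]]); cv2.imwrite('pics/c1x.png',I[...,::-1])
E
```

```text
3 [157. 212.]
```

Call:
{"op": "carry_out", "data": {
  "rows": [
    [0,0,0,0,0,0],
    [0,0,0,0,0,0],
    [0,0,0,0,0,0],
    [0,0,0,0,0,0],
    [0,0,0,0,0,0],
    [0,0,0,0,0,0],
    [0,0,0,0,0,0],
    [0,0,0,0,0,0]
  ]
}}

```text
clock: 34.17
tool_pos: [0.4336, -0.2232, 0.1583]
orientation: [-180.0, 0.0, -2.4]
force: [0.3, 0.4, -0.7]
opening: 0.0437
gripper_force: 0.0
```

Call:
{"op": "carry_out", "data": {
  "rows": [
    [0,0,0,0,0,0],
    [0,0,0,0,0,0],
    [0,0,0,0,0,0],
    [0,0,0,0,0,0],
    [0,0,0,0,0,0],
    [0,0,0,0,0,0],
    [0,0,0,0,0,0],
    [0,0,0,0,0,0]
  ]
}}

```text
clock: 35.17
tool_pos: [0.4336, -0.2232, 0.1583]
orientation: [-180.0, -0.0, -2.4]
force: [-0.3, 0.8, 0.5]
opening: 0.0437
gripper_force: 0.0
```

```bash
python3 - <<'E'
from h import *
c=snap('wrist');b=cv2.imread('pics/c1.png')[...,::-1]
d=np.abs(b.astype(int)-c).sum(2)[:230]; print((d>60).sum())
E
```

```text
0
```

It has been still for over 2 s. Taking it back off.

Call:
{"op": "carry_out", "data": {
  "rows": [
    [0,0,0.004,0,0,0],
    [0,0,0.008,0,0,0],
    [0,0,0.012,0,0,0],
    [0,0,0.012,0,0,0]
  ]
}}

```text
clock: 35.72
tool_pos: [0.4333, -0.2231, 0.1458]
orientation: [-180.0, 0.1, -2.4]
force: [0.3, 0.5, -0.8]
opening: 0.0439
gripper_force: 0.0
```

Call:
{"op": "carry_out", "data": {
  "rows": [
    [0,0,0,0,0,0],
    [0,0,0,0,0,0],
    [0,0,0,0,0,0],
    [0,0,0,0,0,0],
    [0,0,0,0,0,0],
    [0,0,0,0,0,0],
    [0,0,0,0,0,0]
  ],
  "grip": -1
}}

```text
clock: 36.6
tool_pos: [0.4337, -0.2232, 0.1463]
orientation: [180.0, -0.0, -2.4]
force: [-0.6, -0.1, 0.2]
opening: 0.0141
gripper_force: 30.0
```

Call:
{"op": "carry_out", "data": {
  "rows": [
    [0,0,-0.006,0,0,0],
    [0,0,-0.014,0,0,0],
    [0,0,-0.023,0,0,0],
    [0,0,-0.031,0,0,0],
    [0,0,-0.036,0,0,0],
    [0,0,-0.037,0,0,0],
    [0,0,-0.037,0,0,0]
  ]
}}

```text
clock: 37.48
tool_pos: [0.4334, -0.2231, 0.1831]
orientation: [-180.0, 0.0, -2.4]
force: [-0.5, 0.2, -2.5]
opening: 0.0139
gripper_force: 30.0
```

Call:
{"op": "carry_out", "data": {
  "rows": [
    [0.008,0,0,0,0,0],
    [0.02,0,0,0,0,0],
    [0.034,0,0,0,0,0],
    [0.048,0,0,0,0,0],
    [0.062,0,0,0,0,0],
    [0.07,0,0,0,0,0],
    [0.073,0,-0.012,0,0,0],
    [0.075,0,-0.035,0,0,0]
  ]
}}

```text
clock: 38.48
tool_pos: [0.508, -0.2262, 0.2185]
orientation: [-180.0, 0.1, -2.4]
force: [-0.5, -0.4, -1.3]
opening: 0.014
gripper_force: 30.0
```

```bash
python3 go.py .528 .055 .225 -4.4;python3 -c "
from h import *; o=telemetry.get_obs();print(o['force'],o['gripper_force'])"
```

```text
[ 0.508  -0.2262  0.2185] yaw -2.4 shift [ 0.0082 -0.2818 -0.0065] az 0.035 open 0.014044076778914092
[-0.54709157 -0.36998689 -1.304901  ] 29.999573528766632
```

Call:
{"op": "carry_out", "data": {
  "rows": [
    [0.001,-0.025,-0.006,0,0,0.01],
    [0.002,-0.06,-0.006,0,0,0.02],
    [0.003,-0.1,-0.006,0,0,0.03],
    [0.004,-0.142,-0.006,0,0,0.035],
    [0.005,-0.185,-0.006,0,0,0.035],
    [0.006,-0.23,-0.006,0,0,0.035],
    [0.008,-0.265,-0.006,0,0,0.035],
    [0.008,-0.282,-0.006,0,0,0.035]
  ]
}}

```text
clock: 39.48
tool_pos: [0.5285, 0.0567, 0.2253]
orientation: [-180.0, -0.1, -4.3]
force: [0.5, 0.4, -2.4]
opening: 0.0135
gripper_force: 30.0
```

Call:
{"op": "carry_out", "data": {
  "rows": [
    [0,0,0.02,0,0,0],
    [0,0,0.05,0,0,0],
    [0,0,0.08,0,0,0],
    [0,0,0.105,0,0,0],
    [0,0,0.121,0,0,0],
    [0,0,0.126,0,0,0],
    [0,0,0.1275,0,0,0],
    [0,0,0.1275,0,0,0]
  ]
}}

```text
clock: 40.48
tool_pos: [0.5289, 0.0553, 0.0976]
orientation: [-180.0, -0.1, -4.4]
force: [-0.3, -0.1, -2.9]
opening: 0.0138
gripper_force: 30.0
```

```bash
python3 go.py .528 .055 .0955 -4.4;python3 -c "
from h import *; o=telemetry.get_obs();print(o['force'],o['gripper_force'])"
```

```text
[0.5289 0.0553 0.0976] yaw -4.4 shift [-0.0009  0.0003  0.0021] az 0.0 open 0.013777364645083752
[-0.30950958 -0.08098482 -2.86644836] 29.999439418315887
```

Call:
{"op": "carry_out", "data": {
  "rows": [
    [0,0,0.001,0,0,0],
    [0,0,0.0022,0,0,0],
    [0,0,0.0022,0,0,0],
    [0,0,0.0022,0,0,0]
  ]
}}

```text
clock: 40.98
tool_pos: [0.5283, 0.0551, 0.0946]
orientation: [-180.0, -0.0, -4.4]
force: [0.2, -0.6, -1.9]
opening: 0.014
gripper_force: 30.0
```

Call:
{"op": "carry_out", "data": {
  "rows": [
    [0,0,0,0,0,0],
    [0,0,0,0,0,0],
    [0,0,0,0,0,0],
    [0,0,0,0,0,0],
    [0,0,0,0,0,0],
    [0,0,-0.01,0,0,0],
    [0,0,-0.04,0,0,0],
    [0,0,-0.08,0,0,0]
  ],
  "grip": 0
}}

```text
clock: 41.98
tool_pos: [0.5278, 0.0548, 0.1754]
orientation: [179.9, 0.1, -4.4]
force: [1.8, 0.3, -0.8]
opening: 0.0439
gripper_force: 0.0
```

Call:
{"op": "carry_out", "data": {
  "rows": [
    [0,-0.02,-0.03,0,0,0],
    [0,-0.05,-0.05,0,0,0],
    [0,-0.08,-0.05,0,0,0],
    [0,-0.105,-0.05,0,0,0],
    [0,-0.12,-0.05,0,0,0],
    [0,-0.12,-0.05,0,0,0],
    [0,-0.12,-0.05,0,0,0]
  ]
}}

```text
clock: 42.85
tool_pos: [0.5373, 0.1743, 0.2242]
orientation: [180.0, 0.0, -4.4]
force: [0.2, -0.8, -0.1]
opening: 0.0437
gripper_force: 0.0
```

```bash
python3 go.py .593 .214 .22 -15; python3 - <<'E'
from h import *
b=snap('wrist','d1')
E
```

```text
[0.5373 0.1743 0.2242] yaw -4.4 shift [ 0.0525 -0.0439  0.0042] az 0.185 open 0.043674530488691486
```

View pics/d1.png

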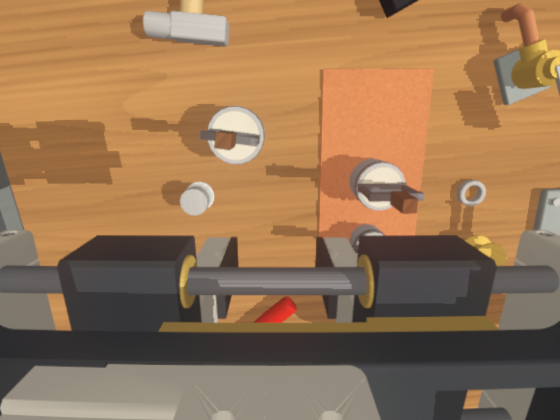

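Flask_c stands at (380,188) on the tile; flask_d's bar runs (200,135)–(259,142) with disc centre (236,135).

```bash
python3 - <<'E'
from h import *
np.set_printoptions(precision=4,suppress=True)
q=onz('wrist',[(200.5,134.5),(259,141.5)],.091); d=q[0]-q[1]; print(q.mean(0),np.linalg.norm(d),np.degrees(np.arctan2(d[1],d[0])))
q=onz('wrist',[(207,135),(265,135)],.044); print(q.mean(0),np.linalg.norm(q[0]-q[1]))
E
python3 go.py .592 .213 .095 -14
```

```text
[0.5951 0.2145 0.091 ] 0.055413973659253095 78.72367333201498
[0.5954 0.2146 0.044 ] 0.06342098284968758
[0.5374 0.1741 0.2244] yaw -4.4 shift [ 0.0515 -0.0431  0.1293] az 0.167 open 0.04372292098399232
```

Call:
{"op": "carry_out", "data": {
  "rows": [
    [0.02,-0.016,0,0,0,0.04],
    [0.04,-0.033,0,0,0,0.09],
    [0.0543,-0.0447,0.01,0,0,0.133],
    [0.0543,-0.0447,0.04,0,0,0.133],
    [0.0543,-0.0447,0.075,0,0,0.133],
    [0.0543,-0.0447,0.105,0,0,0.133],
    [0.0543,-0.0447,0.1293,0,0,0.133],
    [0.0543,-0.0447,0.1293,0,0,0.133]
  ],
  "grip": 0.4
}}

```text
clock: 43.9
tool_pos: [0.5939, 0.2137, 0.0933]
orientation: [179.8, 0.2, -12.1]
force: [-0.7, 0.1, -0.5]
opening: 0.0612
gripper_force: 0.0
```

Call:
{"op": "carry_out", "data": {
  "rows": [
    [0,0,0,0,0,0],
    [0,0,0,0,0,0],
    [0,0,0,0,0,0],
    [0,0,0,0,0,0],
    [0,0,0,0,0,0],
    [0,0,0,0,0,0],
    [0,0,0,0,0,0],
    [0,0,0,0,0,0]
  ],
  "grip": -1
}}

```text
clock: 44.9
tool_pos: [0.5951, 0.2152, 0.0954]
orientation: [-180.0, -0.0, -12.0]
force: [-0.8, 0.4, 2.8]
opening: 0.0138
gripper_force: 30.0
```

```bash
python3 go.py .595 .214 .25 -2.4
```

```text
[0.5951 0.2152 0.0954] yaw -12.0 shift [ 1.000e-04  1.200e-03 -1.546e-01] az -0.168 open 0.013836668893462583
```

Call:
{"op": "carry_out", "data": {
  "rows": [
    [0,0,-0.008,0,0,0],
    [0,0,-0.028,0,0,0],
    [0,0,-0.055,0,0,-0.03],
    [0,0,-0.085,0,0,-0.08],
    [0,0,-0.115,0,0,-0.13],
    [0,0,-0.14,0,0,-0.168],
    [0,0,-0.152,0,0,-0.168],
    [0,0,-0.152,0,0,-0.168]
  ]
}}

```text
clock: 45.9
tool_pos: [0.5951, 0.2152, 0.2475]
orientation: [-180.0, -0.0, -2.4]
force: [0.6, -0.5, -3.7]
opening: 0.0138
gripper_force: 30.0
```

```bash
python3 go.py .51 -.2255 .247 -2.4;python3 - <<'E'
from h import *
o=telemetry.get_obs();print(o['force'],o['gripper_force'])
T=tool();b=snap('wrist','w4'); L=T[:3,3]
hsv=cv2.cvtColor(b,cv2.COLOR_RGB2HSV); m=cv2.inRange(hsv,(15,10,170),(40,90,255))
k,l,s,c=cv2.connectedComponentsWithStats(m); print(s[1:][s[1:,4]>150])
print(proj('wrist',[L+[0,0,-.0955+.044]],T))
E
```

```text
[0.5951 0.2152 0.2475] yaw -2.4 shift [-6.62e-02  4.44e-01  2.00e-04] az -0.001 open 0.013769036510647368
[ 0.64246646 -0.47841339 -3.69474914] 29.999327659606934
[[ 199   66   74   30 1513]
 [ 519  142   30   15  232]
 [ 238  180   81   47 2247]
 [ 386  210   39   17  504]
 [ 474  223   22   21  171]
 [ 245  231   63    7  420]
 [   0  399  177   21 2568]
 [ 212  411   21    9  157]
 [ 321  411   20    9  154]]
[[277.67982514 220.99126274]]
```

Flask_d is held straight (≈3.5 N). Carrying it to the hook.

Call:
{"op": "carry_out", "data": {
  "rows": [
    [-0.002,0.015,0,0,0,0],
    [-0.006,0.042,0,0,0,0],
    [-0.011,0.077,0,0,0,0],
    [-0.017,0.115,0,0,0,0],
    [-0.023,0.155,0,0,0,0],
    [-0.029,0.195,0,0,0,0],
    [-0.035,0.235,0,0,0,0],
    [-0.041,0.275,0,0,0,0]
  ]
}}

```text
clock: 46.95
tool_pos: [0.541, -0.0605, 0.247]
orientation: [180.0, 0.0, -2.4]
force: [0.6, -0.7, -3.4]
opening: 0.0136
gripper_force: 30.0
```

Call:
{"op": "carry_out", "data": {
  "rows": [
    [-0.006,0.04,0,0,0,0],
    [-0.012,0.08,0,0,0,0],
    [-0.018,0.118,0,0,0,0],
    [-0.022,0.148,0,0,0,0],
    [-0.025,0.165,0.005,0,0,0],
    [-0.025,0.169,0.02,0,0,0],
    [-0.025,0.169,0.045,0,0,0],
    [-0.025,0.169,0.062,0,0,0]
  ]
}}

```text
clock: 47.95
tool_pos: [0.5094, -0.2252, 0.1831]
orientation: [-180.0, 0.1, -2.4]
force: [0.6, -0.4, -4.1]
opening: 0.0136
gripper_force: 30.0
```

Call:
{"op": "carry_out", "data": {
  "rows": [
    [0,0,0,0,0,0],
    [0,0,0,0,0,0],
    [0,0,0,0,0,0]
  ]
}}

```text
clock: 48.32
tool_pos: [0.5111, -0.2256, 0.1861]
orientation: [180.0, -0.1, -2.4]
force: [-0.3, 0.9, -4.2]
opening: 0.0137
gripper_force: 30.0
```

```bash
python3 go.py .434 -.2235 .184 -2.4;python3 - <<'E'
from h import *
b=snap('wrist','w5')
hsv=cv2.cvtColor(b,cv2.COLOR_RGB2HSV); m=cv2.inRange(hsv,(15,10,170),(40,90,255))
k,l,s,c=cv2.connectedComponentsWithStats(m); print(s[1:][s[1:,4]>150])
E
```

```text
[ 0.5111 -0.2256  0.1861] yaw -2.4 shift [-0.0771  0.0011  0.002 ] az 0.0 open 0.013687055129430331
[[ 461    0   39   59  973]
 [ 149   28   61  113 2748]
 [   0  168   25   19  328]
 [ 237  180   89   55 2475]
 [ 132  187   31   26  297]
 [   0  197   33   18  425]
 [ 245  230   63    8  468]
 [ 261  296   36   27  425]
 [   0  399  177   21 2695]
 [ 211  403   23   17  175]
 [ 321  404   21   16  170]]
```

Call:
{"op": "carry_out", "data": {
  "rows": [
    [-0.01,0,0,0,0,0],
    [-0.021,0,0,0,0,0],
    [-0.034,0,0,0,0,0],
    [-0.048,0,0,0,0,0],
    [-0.061,0,0,0,0,0],
    [-0.071,0,0,0,0,0],
    [-0.077,0,0,0,0,0],
    [-0.077,0,0,0,0,0]
  ]
}}

```text
clock: 49.38
tool_pos: [0.4335, -0.2225, 0.1854]
orientation: [180.0, -0.0, -2.4]
force: [-0.4, 0.2, -2.9]
opening: 0.014
gripper_force: 30.0
```

Call:
{"op": "carry_out", "data": {
  "rows": [
    [0,0,0.007,0,0,0],
    [0,0,0.016,0,0,0],
    [0,0,0.025,0,0,0],
    [0,0,0.034,0,0,0],
    [0,0,0.042,0,0,0],
    [0,0,0.045,0,0,0],
    [0,0,0.045,0,0,0],
    [0,0,0.045,0,0,0]
  ]
}}

```text
clock: 50.38
tool_pos: [0.4338, -0.2225, 0.1406]
orientation: [-180.0, -0.0, -2.4]
force: [0.2, 0.5, -1.2]
opening: 0.0141
gripper_force: 30.0
```

```bash
python3 go.py .434 -.2235 .184 -2.4
```

```text
[ 0.4338 -0.2225  0.1406] yaw -2.4 shift [ 0.0003  0.001  -0.0434] az 0.0 open 0.014097633297965734
```

Call:
{"op": "carry_out", "data": {
  "rows": [
    [0,0,0.001,0,0,0],
    [0,0,0.002,0,0,0],
    [0,0,0.002,0,0,0],
    [0,0,0.002,0,0,0]
  ]
}}

```text
clock: 50.88
tool_pos: [0.4338, -0.2225, 0.1383]
orientation: [180.0, -0.0, -2.4]
force: [0.6, 1.2, -0.2]
opening: 0.0138
gripper_force: 30.0
```

Call:
{"op": "carry_out", "data": {
  "rows": [
    [0,0,0,0,0,0],
    [0,0,0,0,0,0],
    [0,0,0,0,0,0],
    [0,0,0,0,0,0],
    [0,0,-0.002,0,0,0],
    [0,0,-0.006,0,0,0],
    [0,0,-0.01,0,0,0],
    [0,0,-0.01,0,0,0]
  ],
  "grip": 0
}}

```text
clock: 51.88
tool_pos: [0.434, -0.2225, 0.1488]
orientation: [180.0, -0.1, -2.4]
force: [0.0, 0.7, 0.0]
opening: 0.0436
gripper_force: 0.0
```

Call:
{"op": "carry_out", "data": {
  "rows": [
    [0,0,0,0,0,0],
    [0,0,0,0,0,0],
    [0,0,0,0,0,0],
    [0,0,0,0,0,0],
    [0,0,0,0,0,0],
    [0,0,0,0,0,0],
    [0,0,0,0,0,0],
    [0,0,0,0,0,0]
  ]
}}

```text
clock: 52.88
tool_pos: [0.4337, -0.2225, 0.1483]
orientation: [180.0, 0.0, -2.4]
force: [0.4, -0.1, -0.2]
opening: 0.044
gripper_force: 0.0
```

Call:
{"op": "carry_out", "data": {
  "rows": [
    [0,0,0,0,0,0],
    [0,0,0,0,0,0],
    [0,0,0,0,0,0],
    [0,0,0,0,0,0],
    [0,0,0,0,0,0],
    [0,0,0,0,0,0],
    [0,0,0,0,0,0],
    [0,0,0,0,0,0]
  ]
}}

```text
clock: 53.88
tool_pos: [0.4336, -0.2225, 0.1483]
orientation: [180.0, 0.0, -2.4]
force: [0.3, -0.4, 0.6]
opening: 0.0436
gripper_force: 0.0
```

```bash
python3 -c "
from h import *; snap('wrist','dd')"
```

Call:
{"op": "carry_out", "data": {
  "rows": [
    [0,0,0,0,0,0],
    [0,0,0,0,0,0],
    [0,0,0,0,0,0],
    [0,0,0,0,0,0],
    [0,0,0,0,0,0],
    [0,0,0,0,0,0],
    [0,0,0,0,0,0],
    [0,0,0,0,0,0]
  ]
}}

```text
clock: 54.92
tool_pos: [0.4337, -0.2225, 0.1483]
orientation: [-180.0, 0.0, -2.4]
force: [-0.2, -0.3, 0.2]
opening: 0.044
gripper_force: 0.0
```

Call:
{"op": "carry_out", "data": {
  "rows": [
    [0,0,0,0,0,0],
    [0,0,0,0,0,0],
    [0,0,0,0,0,0],
    [0,0,0,0,0,0],
    [0,0,0,0,0,0],
    [0,0,0,0,0,0],
    [0,0,0,0,0,0],
    [0,0,0,0,0,0]
  ]
}}

```text
clock: 55.92
tool_pos: [0.4337, -0.2225, 0.1483]
orientation: [180.0, -0.0, -2.4]
force: [-0.4, -0.6, 0.4]
opening: 0.0441
gripper_force: 0.0
```

```bash
python3 - <<'E'
from h import *
c=snap('wrist');b=cv2.imread('pics/dd.png')[...,::-1]
d=np.abs(b.astype(int)-c).sum(2)[:230]; print((d>60).sum())
hsv=cv2.cvtColor(c,cv2.COLOR_RGB2HSV)
m=((hsv[...,0]<14)&(hsv[...,1]>110)&(hsv[...,2]<125)&(hsv[...,2]>30)).astype(np.uint8)[:, :]
k,l,s,ce=cv2.connectedComponentsWithStats(m); i=s[1:,4]>60; print(s[1:][i],ce[1:][i])
E
```

```text
5
[[264 252  25  14 338]] [[275.81656805 258.68047337]]
```

Call:
{"op": "carry_out", "data": {
  "rows": [
    [0,0,0.004,0,0,0],
    [0,0,0.007,0,0,0],
    [0,0,0.0095,0,0,0],
    [0,0,0.0095,0,0,0]
  ]
}}

```text
clock: 56.48
tool_pos: [0.4335, -0.2225, 0.1385]
orientation: [-180.0, 0.0, -2.4]
force: [-1.3, 0.1, -0.5]
opening: 0.0436
gripper_force: 0.0
```

Call:
{"op": "carry_out", "data": {
  "rows": [
    [0,0,0,0,0,0],
    [0,0,0,0,0,0],
    [0,0,0,0,0,0],
    [0,0,0,0,0,0],
    [0,0,0,0,0,0],
    [0,0,0,0,0,0],
    [0,0,0,0,0,0]
  ],
  "grip": -1
}}

```text
clock: 57.35
tool_pos: [0.4337, -0.2225, 0.1388]
orientation: [180.0, -0.0, -2.4]
force: [1.2, -0.2, -0.6]
opening: 0.0136
gripper_force: 30.0
```

Call:
{"op": "carry_out", "data": {
  "rows": [
    [0,0,-0.007,0,0,0],
    [0,0,-0.016,0,0,0],
    [0,0,-0.026,0,0,0],
    [0,0,-0.036,0,0,0],
    [0,0,-0.043,0,0,0],
    [0,0,-0.046,0,0,0],
    [0,0,-0.046,0,0,0]
  ]
}}

```text
clock: 58.22
tool_pos: [0.4336, -0.2224, 0.1848]
orientation: [-180.0, 0.0, -2.4]
force: [0.0, -0.3, -3.8]
opening: 0.0139
gripper_force: 30.0
```

```bash
python3 -c "
from h import *; o=telemetry.get_obs();print(o['force'],o['opening'],o['gripper_force'],o['tool_pos'])"
```

```text
[ 0.00557841 -0.33977878 -3.81590455] 0.013896483261810835 29.999420642852783 [ 0.43359713 -0.22243222  0.18475039]
```

Call:
{"op": "carry_out", "data": {
  "rows": [
    [0.008,0,0,0,0,0],
    [0.02,0,0,0,0,0],
    [0.034,0,0,0,0,0],
    [0.048,0,0,0,0,0],
    [0.062,0,0,0,0,0],
    [0.072,0,0,0,0,0],
    [0.078,0,-0.014,0,0,0],
    [0.08,0,-0.045,0,0,0]
  ]
}}

```text
clock: 59.22
tool_pos: [0.5132, -0.2257, 0.2297]
orientation: [-180.0, 0.2, -2.4]
force: [-0.2, 0.2, -2.8]
opening: 0.014
gripper_force: 30.0
```

```bash
python3 go.py .608 .049 .235 -4.4
```

```text
[ 0.5132 -0.2257  0.2297] yaw -2.4 shift [ 0.0832 -0.2785 -0.0054] az 0.035 open 0.014013532802106102
```

Call:
{"op": "carry_out", "data": {
  "rows": [
    [0.007,-0.024,-0.003,0,0,0.01],
    [0.018,-0.06,-0.005,0,0,0.02],
    [0.03,-0.1,-0.005,0,0,0.03],
    [0.042,-0.142,-0.005,0,0,0.035],
    [0.055,-0.185,-0.005,0,0,0.035],
    [0.068,-0.228,-0.005,0,0,0.035],
    [0.079,-0.264,-0.005,0,0,0.035],
    [0.083,-0.2785,-0.005,0,0,0.035]
  ]
}}

```text
clock: 60.22
tool_pos: [0.6088, 0.0509, 0.2356]
orientation: [-180.0, -0.0, -4.3]
force: [-0.5, -0.6, -4.3]
opening: 0.0135
gripper_force: 30.0
```

Call:
{"op": "carry_out", "data": {
  "rows": [
    [0,0,0.02,0,0,0],
    [0,0,0.05,0,0,0],
    [0,0,0.08,0,0,0],
    [0,0,0.107,0,0,0],
    [0,0,0.124,0,0,0],
    [0,0,0.131,0,0,0],
    [0,0,0.133,0,0,0],
    [0,0,0.133,0,0,0]
  ]
}}

```text
clock: 61.22
tool_pos: [0.6087, 0.0491, 0.1026]
orientation: [-180.0, -0.1, -4.4]
force: [0.2, -0.3, -4.7]
opening: 0.0137
gripper_force: 30.0
```

```bash
python3 go.py .608 .049 .0997 -4.4;python3 -c "
from h import *; o=telemetry.get_obs();print(o['force'],o['gripper_force'])"
```

```text
[0.6087 0.0491 0.1026] yaw -4.4 shift [-0.0007  0.0001  0.0029] az 0.0 open 0.013714317031010939
[ 0.237138   -0.3114226  -4.71051188] 29.999384880065918
```

Call:
{"op": "carry_out", "data": {
  "rows": [
    [0,0,0.001,0,0,0],
    [0,0,0.0022,0,0,0],
    [0,0,0.0028,0,0,0],
    [0,0,0.0028,0,0,0]
  ]
}}

```text
clock: 61.72
tool_pos: [0.6091, 0.0492, 0.1015]
orientation: [-180.0, -0.2, -4.3]
force: [-5.1, 0.9, 11.8]
opening: 0.0138
gripper_force: 30.0
```

Call:
{"op": "carry_out", "data": {
  "rows": [
    [0,0,0,0,0,0],
    [0,0,0,0,0,0],
    [0,0,0,0,0,0],
    [0,0,0,0,0,0],
    [0,0,0,0,0,0],
    [0,0,-0.01,0,0,0],
    [0,0,-0.04,0,0,0],
    [0,0,-0.08,0,0,0]
  ],
  "grip": 0
}}

```text
clock: 62.72
tool_pos: [0.6077, 0.0487, 0.1796]
orientation: [180.0, 0.1, -4.4]
force: [1.5, 0.8, -0.4]
opening: 0.0435
gripper_force: 0.0
```

Call:
{"op": "carry_out", "data": {
  "rows": [
    [0,0.02,-0.03,0,0,0],
    [0,0.05,-0.05,0,0,0],
    [-0.01,0.08,-0.05,0,0,0],
    [-0.02,0.11,-0.05,0,0,0],
    [-0.04,0.14,-0.05,0,0,0],
    [-0.06,0.16,-0.05,0,0,0],
    [-0.06,0.16,-0.05,0,0,0]
  ]
}}

```text
clock: 63.6
tool_pos: [0.5347, -0.107, 0.2299]
orientation: [-180.0, -0.1, -4.5]
force: [-0.3, -0.2, 0.2]
opening: 0.0437
gripper_force: 0.0
```

```bash
python3 go.py .585 -.16 .22 -60; python3 - <<'E'
from h import *
T=tool();b=snap('wrist','k1');a=snap('side','side2')
I=np.vstack([np.zeros((180,560,3),np.uint8),b]);A=cv2.resize(a[150:310,210:400],None,fx=1.5,fy=1.5)
B=cv2.resize(b[:250],None,fx=1.4,fy=1.4) # 784x350
V=np.zeros((595,784,3),np.uint8);V[:350]=B;V[350:590,:285]=A
cv2.imwrite('pics/k1v.png',V[...,::-1])
E
```

```text
[ 0.5347 -0.107   0.2299] yaw -4.5 shift [0.0543 0.0489 0.0099] az 0.969 open 0.04373299956389689
```

View pics/k1v.png

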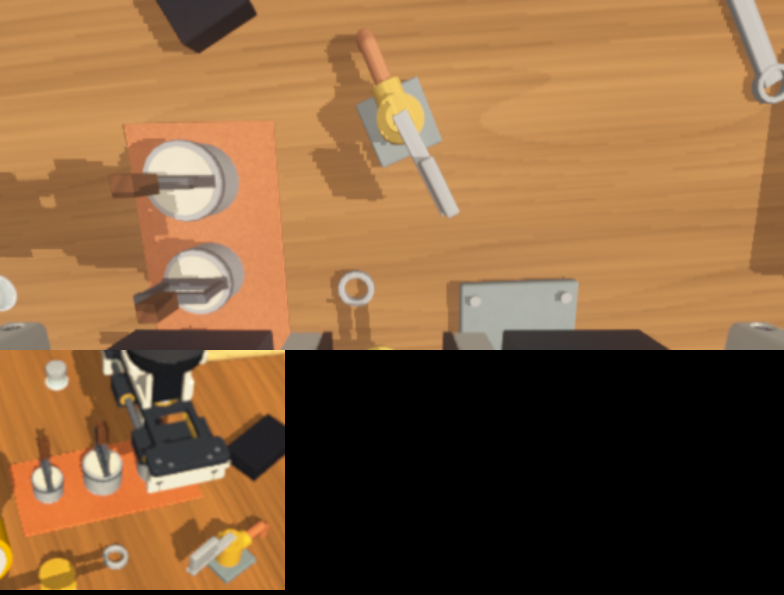

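All three flasks stand on the tile. In this view (÷1.4) the lever's blade runs from wrist (303,114) to (324,152), with the cock's barrel at (285,83).

```bash
python3 - <<'E'
from h import *
np.set_printoptions(precision=4,suppress=True)
T=tool()
p=onz('wrist',[(302.9,114.3),(323.6,152.5)],.088,T); d=p[1]-p[0]; print('blade',p,p.mean(0),np.linalg.norm(d),np.degrees(np.arctan2(d[1],d[0])))
u=d/np.linalg.norm(d); print('axis from blade',p.mean(0)-u*.056)
print('foot',onz('wrist',[(255,73.5),(298,55.5),(315,100.5),(272,118.5)],.004,T), onz('wrist',[(255,73.5),(298,55.5),(315,100.5),(272,118.5)],.004,T).mean(0))
E
```

```text
blade [[ 0.6102 -0.1362  0.088 ]
 [ 0.5726 -0.1545  0.088 ]] [ 0.5914 -0.1453  0.088 ] 0.04185028137727688 -154.0554626509108
axis from blade [ 0.6417 -0.1208  0.088 ]
foot [[ 0.6615 -0.0895  0.004 ]
 [ 0.6772 -0.1413  0.004 ]
 [ 0.6257 -0.1587  0.004 ]
 [ 0.6087 -0.1054  0.004 ]] [ 0.6433 -0.1237  0.004 ]
```

```bash
python3 - <<'E'
from h import *
np.set_printoptions(precision=4,suppress=True)
T=tool(); b=snap('wrist'); hsv=cv2.cvtColor(b,cv2.COLOR_RGB2HSV)
print('samples foot',hsv[62,296],hsv[110,275],hsv[80,260],'blade',hsv[133,313],hsv[120,306],'lever',hsv[95,292],'pipe',hsv[40,266],'barrel',hsv[80,280],'wood',hsv[150,250],hsv[60,330])
R0=(slice(10,165),slice(230,345))
def comp(m,off=(230,10)):
    k,l,s,c=cv2.connectedComponentsWithStats(m); i=1+s[1:,4].argmax()
    return (np.argwhere(l==i)[:,::-1]+off).astype(np.float32)
h=hsv[R0]
m=((h[...,1]<70)&(h[...,2]>90)).astype(np.uint8); pts=comp(m); print('grey',len(pts),pts.min(0),pts.max(0))
for lo in(170,190,200,210):
    mm=((h[...,1]<60)&(h[...,2]>lo)).astype(np.uint8); q=comp(mm); print(lo,len(q),q.min(0),q.max(0),cv2.minAreaRect(q))
# print coarse map of classes
cls=np.full(h.shape[:2],'.')
cls[(h[...,1]<70)&(h[...,2]>90)]='f'; cls[(h[...,1]<45)&(h[...,2]>175)]='B'; cls[(h[...,0]>18)&(h[...,0]<30)&(h[...,1]>130)&(h[...,2]>150)]='Y'
for r in range(35,155,3): print(r+10,''.join(cls[r,10:115:2])) if r<150 else 0
E
```

```text
samples foot [ 36  14 181] [ 30  13 176] [ 27  17 136] blade [ 18  21 204] [ 17  20 201] lever [ 18  18 207] pipe [ 12 136 213] barrel [ 22 148 237] wood [ 16 143 203] [ 16 146 201]
grey 2127 [256.  57.] [328. 156.]
170 1236 [282.  57.] [328. 156.] ((305.3276062011719, 108.5689697265625), (101.2039566040039, 26.554433822631836), 68.19859313964844)
190 388 [282.  80.] [307. 113.] ((295.300048828125, 98.10000610351562), (37.11872863769531, 12.074766159057617), 63.43495178222656)
200 363 [282.  80.] [307. 112.] ((294.5946044921875, 98.06756591796875), (36.23530578613281, 10.553467750549316), 62.10273361206055)
210 146 [288.  80.] [307. 112.] ((296.9000244140625, 96.80001068115234), (36.224300384521484, 4.472135543823242), 63.43495178222656)
45 .....................................................
48 .....................................................
51 .....................................................
54 .....................................................
57 ....................YYY.....fB.......................
60 .................YYYYYYY.ffBBBB......................
63 .......
[... 1190 characters left out ...]
....
126 ...............................fffBBBBB..............
129 ................................ffBBBBB..............
132 .................................ffBBBBB.............
135 ..................................ffBBBBB............
138 ..................................fffBBBBf...........
141 ...................................ffBBBBB...........
144 ....................................ffBBBBB..........
147 .....................................ffBBBBB.........
150 .....................................fffBBBBf........
153 ......................................ffBBBBf........
156 .........................................B...........
159 .....................................................
```

```bash
python3 - <<'E'
from h import *
np.set_printoptions(precision=4,suppress=True)
T=tool()
for z in(.004,.008):
    L,Rr,t,bt=onz('wrist',[(256,78.5),(317.5,98.5),(298.5,56.5),(277,120.5)],z,T)
    a=lambda v:np.degrees(np.arctan2(v[1],v[0]))
    print(z,'centre',(L+Rr+t+bt)/4,'diag',np.linalg.norm(Rr-L),np.linalg.norm(bt-t),a(Rr-L),a(bt-t))
p=onz('wrist',[(306,114),(326,155)],.088,T);d=p[1]-p[0];u=d/np.linalg.norm(d)
print('blade',p.mean(0),np.linalg.norm(d),a(d),'axis',p.mean(0)-u*.056)
c=onz('wrist',[(274,40)],.03,T);print(c)
# side check
print(proj('side',[[*p.mean(0)[:2],.088],[*p[0][:2],.088],[*p[1][:2],.088]]))
E
python3 go.py .591 -.147 .15 -154
```

```text
0.004 centre [ 0.6416 -0.1259  0.004 ] diag 0.07690331427478761 0.0765421096121845 -111.42492498098012 156.55117308817378
0.008 centre [ 0.6412 -0.1258  0.008 ] diag 0.07610336684447883 0.07574591942880823 -111.42492498098024 156.55117308817378
blade [ 0.5903 -0.1476  0.088 ] 0.043959886279213704 -156.3562485332812 axis [ 0.6416 -0.1251  0.088 ]
[[ 0.6901 -0.1141  0.03  ]]
[[345.3371 281.2061]
 [353.3315 274.4883]
 [337.174  288.0588]]
[ 0.5364 -0.1057  0.2294] yaw -4.4 shift [0.0576 0.037  0.0795] az 2.611 open 0.04405116327661818
```

The cock's axis is at (0.6416, -0.1254), from both the foot and the blade. The lever is shut along -157°, with the blade centre at (0.590, -0.1475). Turning the tool above the blade.

Call:
{"op": "carry_out", "data": {
  "rows": [
    [0.008,0.006,0,0,0,0.18],
    [0.016,0.012,0,0,0,0.36],
    [0.024,0.018,0,0,0,0.54],
    [0.034,0.024,0,0,0,0.72],
    [0.044,0.03,0,0,0,0.9],
    [0.052,0.034,0,0,0,1.07],
    [0.056,0.037,0,0,0,1.24],
    [0.0565,0.0375,0,0,0,1.4]
  ]
}}

```text
clock: 64.75
tool_pos: [0.5903, -0.1472, 0.2285]
orientation: [180.0, -0.0, -84.9]
force: [-0.2, 0.2, -0.1]
opening: 0.0441
gripper_force: 0.0
```

Call:
{"op": "carry_out", "data": {
  "rows": [
    [0,0,0,0,0,0.18],
    [0,0,0,0,0,0.36],
    [0,0,0,0,0,0.54],
    [0,0,0,0,0,0.72],
    [0,0,0,0,0,0.9],
    [0,0,0,0,0,1.07],
    [0,0,0,0,0,1.24],
    [0,0,0,0,0,1.263]
  ]
}}

```text
clock: 65.75
tool_pos: [0.59, -0.1471, 0.2287]
orientation: [180.0, -0.0, -156.9]
force: [0.1, -0.2, -0.1]
opening: 0.0438
gripper_force: 0.0
```

```bash
python3 go.py .590 -.1475 .064 -157; python3 - <<'E'
from h import *
T=tool();a=snap('side','side3');b=snap('wrist','k2')
print(telemetry.get_obs()['joint_pos'])
# flasks: predicted vs seen cream discs in scene view
s=snap('scene','scene3')
for n,im in(('scene',s),('side',a)):
    m=cv2.inRange(cv2.cvtColor(im,cv2.COLOR_RGB2HSV),(15,10,190),(40,90,255)); k,l,st,c=cv2.connectedComponentsWithStats(m)
    print(n,[(x.tolist()) for x,cc in zip(st[1:],c[1:]) if x[4]>60],proj(n,[[.45,.061,.036],[.528,.055,.044],[.608,.049,.048]]).round(0).tolist())
E
```

```text
[ 0.59   -0.1471  0.2287] yaw -156.9 shift [ 1.000e-04 -4.000e-04  1.647e-01] az 0.001 open 0.04376604790369865
[ 4.37343460e+00  1.42188434e+01 -7.98155724e+00 -1.64531043e-03
 -6.78149619e+01 -7.11563159e+01]
scene [[298, 15, 47, 33, 780], [16, 64, 88, 52, 693], [137, 65, 17, 14, 113], [456, 67, 104, 57, 1323], [449, 83, 111, 56, 908], [269, 222, 15, 12, 101], [0, 392, 26, 28, 360]] [[301.0, 208.0], [278.0, 226.0], [253.0, 246.0]]
side [[0, 0, 70, 69, 3344], [72, 0, 12, 12, 111], [254, 0, 13, 18, 127], [275, 0, 57, 36, 1485], [34, 26, 46, 36, 745], [340, 56, 87, 43, 809], [21, 62, 96, 22, 353], [331, 71, 11, 40, 279], [190, 78, 46, 14, 274], [240, 158, 16, 19, 184], [341, 159, 69, 56, 1736], [460, 166, 100, 168, 7081], [300, 174, 10, 17, 85], [334, 207, 6, 19, 80], [303, 209, 16, 19, 173], [266, 217, 13, 19, 151], [283, 217, 8, 17, 97], [382, 222, 40, 32, 188], [232, 229, 9, 14, 88], [244, 228, 7, 14, 67], [273, 239, 11, 7, 61], [338, 272, 29, 18, 164], [152, 276, 62, 37, 1365], [263, 314, 32, 22, 282], [215, 325, 50, 21, 467], [467, 383, 24, 22, 122]] [[242.0, 234.0], [278.0, 225.0], [314.0, 216.0]]
```

All three flasks show in the side view at their predicted places. Lowering onto the blade.

Call:
{"op": "carry_out", "data": {
  "rows": [
    [0,0,0.03,0,0,0],
    [0,0,0.065,0,0,0],
    [0,0,0.1,0,0,0],
    [0,0,0.13,0,0,0],
    [0,0,0.15,0,0,0],
    [0,0,0.161,0,0,0],
    [0,0,0.161,0,0,0]
  ]
}}

```text
clock: 66.78
tool_pos: [0.5893, -0.1477, 0.0675]
orientation: [180.0, -0.1, -156.9]
force: [0.2, 0.8, 0.2]
opening: 0.0439
gripper_force: 0.0
```

Call:
{"op": "carry_out", "data": {
  "rows": [
    [0,0,0,0,0,0],
    [0,0,0,0,0,0],
    [0,0,0,0,0,0],
    [0,0,0,0,0,0],
    [0,0,0,0,0,0],
    [0,0,0,0,0,0],
    [0,0,0,0,0,0],
    [0,0,0,0,0,0]
  ],
  "grip": -1
}}

```text
clock: 67.78
tool_pos: [0.5897, -0.1477, 0.0683]
orientation: [-180.0, 0.0, -157.0]
force: [-1.5, -0.3, 6.1]
opening: 0.0102
gripper_force: 30.0
```

```bash
python3 - <<'E'
from h import *
T=tool();o=telemetry.get_obs();print(o['tool_pos'],o['orientation'],o['force'],o['moment'],o['opening'],o['gripper_force'])
A=np.array([.6416,-.1254]); r=T[:2,3]-A; print(np.linalg.norm(r),np.degrees(np.arctan2(r[1],r[0])))
for k in range(1,9):
    t=np.radians(45.5*k/8); q=A+np.array([[np.cos(t),-np.sin(t)],[np.sin(t),np.cos(t)]])@r
    d=T[:3,:3].T@np.array([*(q-T[:2,3]),0]); print(d.round(4),round(-t,3))
E
```

```text
[ 0.5896503  -0.14774122  0.06828484] [-1.79986286e+02  1.52367168e-02 -1.56970459e+02] [-1.50776612 -0.26725525  6.05723888] [-0.0361679   0.35065025  0.12523399] 0.010231696751906398 29.992195665836334
0.05654999242519103 -156.72964434809492
[-0.0003 -0.0056  0.    ] -0.099
[-0.0012 -0.0111  0.    ] -0.199
[-0.0026 -0.0166  0.    ] -0.298
[-0.0045 -0.0218  0.    ] -0.397
[-0.0069 -0.0269  0.    ] -0.496
[-0.0099 -0.0317  0.    ] -0.596
[-0.0133 -0.0362  0.    ] -0.695
[-0.0171 -0.0403  0.    ] -0.794
```

Blade gripped (opening 10 mm). Turning the lever 45° anticlockwise along its arc.

Call:
{"op": "carry_out", "data": {
  "rows": [
    [-0.0003,-0.0056,0,0,0,-0.099],
    [-0.0012,-0.0111,0,0,0,-0.199],
    [-0.0026,-0.0166,0,0,0,-0.298],
    [-0.0045,-0.0218,0,0,0,-0.397],
    [-0.0069,-0.0269,0,0,0,-0.496],
    [-0.0099,-0.0317,0,0,0,-0.596],
    [-0.0133,-0.0362,0,0,0,-0.695],
    [-0.0171,-0.0403,0,0,0,-0.79]
  ]
}}

```text
clock: 68.78
tool_pos: [0.6211, -0.1781, 0.0683]
orientation: [180.0, 0.0, -111.5]
force: [-2.1, 1.4, 7.3]
opening: 0.0097
gripper_force: 30.0
```

Call:
{"op": "carry_out", "data": {
  "rows": [
    [0,0,0,0,0,0],
    [0,0,0,0,0,0],
    [0,0,0,0,0,0]
  ]
}}

```text
clock: 69.15
tool_pos: [0.6212, -0.1782, 0.0683]
orientation: [-180.0, -0.0, -111.7]
force: [-1.4, -1.3, 5.5]
opening: 0.0096
gripper_force: 30.0
```

```bash
python3 - <<'E'
from h import *
o=telemetry.get_obs();T=tool();A=np.array([.6416,-.1254]); r=T[:2,3]-A; print(o['orientation'],o['force'],np.linalg.norm(r),np.degrees(np.arctan2(r[1],r[0])))
E
```

```text
[-1.79975752e+02 -5.53556052e-03 -1.11698601e+02] [-1.39667606 -1.25252361  5.51152608] 0.05660643396777958 -111.12114497810374
```

Call:
{"op": "carry_out", "data": {
  "rows": [
    [0,0,0,0,0,0],
    [0,0,0,0,0,0],
    [0,0,0,0,0,0],
    [0,0,0,0,0,0],
    [0,0,0,0,0,0],
    [0,0,0,0,0,0]
  ],
  "grip": 0
}}

```text
clock: 69.9
tool_pos: [0.621, -0.1781, 0.0679]
orientation: [180.0, 0.0, -111.7]
force: [0.4, 1.1, 0.0]
opening: 0.0436
gripper_force: 0.0
```

Call:
{"op": "carry_out", "data": {
  "rows": [
    [0,0,-0.02,0,0,0],
    [0,0,-0.05,0,0,0],
    [0,0,-0.09,0,0,0],
    [0,0,-0.13,0,0,0],
    [0,0,-0.17,0,0,0],
    [-0.03,0,-0.19,0,0,0],
    [-0.06,0,-0.19,0,0,0],
    [-0.1,0,-0.19,0,0,0]
  ]
}}

```text
clock: 70.9
tool_pos: [0.6582, -0.0848, 0.2586]
orientation: [-180.0, 0.0, -111.8]
force: [1.1, 0.6, -0.0]
opening: 0.0437
gripper_force: 0.0
```

Call:
{"op": "carry_out", "data": {
  "rows": [
    [-0.04,0,0,0,0,0],
    [-0.08,0,0,0,0,0],
    [-0.1,0,0,0,0,0],
    [-0.1,0,0,0,0,0],
    [-0.1,0,0,0,0,0]
  ]
}}

```text
clock: 71.53
tool_pos: [0.6948, 0.0071, 0.258]
orientation: [180.0, -0.0, -111.7]
force: [-0.4, -0.3, -0.8]
opening: 0.0438
gripper_force: 0.0
```

```bash
python3 - <<'E'
from h import *
np.set_printoptions(precision=4,suppress=True)
T=tool();b=snap('wrist','k3');print(T[:3,3])
A=np.array([.6416,-.1254])
for th in(-118,-112,-106):
    u=np.array([np.cos(np.radians(th)),np.sin(np.radians(th))]); print(th,proj('wrist',[[*(A+u*r),.088] for r in(.034,.056,.078)],T).round(1).tolist())
h=cv2.cvtColor(b,cv2.COLOR_RGB2HSV); q=proj('wrist',[[*(A+u*.056),.088]],T)[0].astype(int); y0,x0=max(q[1]-40,0),max(q[0]-40,0)
sub=h[y0:y0+80,x0:x0+80]; 
for r in range(0,sub.shape[0],3): print(y0+r,x0,''.join('B' if (p[1]<45 and p[2]>190) else 'f' if p[1]<70 and p[2]>90 else '.' for p in sub[r,::2]))
for n in('side','scene'):
    im=snap(n,n+'4'); m=cv2.inRange(cv2.cvtColor(im,cv2.COLOR_RGB2HSV),(15,10,190),(40,90,255)); k,l,st,c=cv2.connectedComponentsWithStats(m)
    print(n,[x.tolist() for x in st[1:] if x[4]>50 and 190<x[0]<330 and 190<x[1]<260])
E
```

```text
[0.6948 0.0071 0.258 ]
-118 [[279.5, 7.1], [282.1, -18.5], [284.8, -44.8]]
-112 [[275.8, 6.8], [275.9, -18.9], [276.0, -45.3]]
-106 [[272.1, 7.0], [269.7, -18.5], [267.2, -44.9]]
0 229 .....................ffffff.............
3 229 .....................ffffff.............
6 229 .....................ffffff.............
9 229 .....................fff..f.............
12 229 .....................f....f.............
15 229 .....................ff...f.............
18 229 .....................ffffff.............
21 229 .....................ffffff.............
24 229 .....................ffffff.............
27 229 .....................fBffff.............
30 229 .....................fBffff.............
33 229 .....................fBfffff............
36 229 ....................ffBBfffff...........
39 229 ..................ff..Bffff.fff.........
42 229 .................f....BBfff...ff........
45 229 ...............ff.....BBfff....ff.......
48 229 ..............fff.....BBfff.....ff......
51 229 ............ffff......BBffB.....fff.....
54 229 ...........fffff......fffff.....fffff...
57 229 .........fffffff................ffffff..
60 229 .........ffffff.................fffffff.
63 229 ..........ffff..................ffffffff
66 229 ...............................fffffff..
69 229 ..............................fffffff...
72 229 .............................ffffff.....
75 229 ...........................fffffff......
78 229 .....................fffffffffff........
side [[303, 208, 14, 20, 175], [321, 208, 8, 17, 87], [283, 217, 8, 17, 92], [266, 218, 13, 18, 145], [232, 229, 9, 14, 83], [245, 228, 6, 13, 59]]
scene [[295, 205, 12, 9, 53], [275, 216, 12, 9, 55], [269, 222, 15, 12, 101], [248, 237, 12, 10, 51], [241, 243, 18, 14, 144]]
```

The lever lies on the -112° line along the foot's diagonal, so it is at 45°. All three flask discs are at their places on the tile and the arm is clear, so I'm handing in.

```bash
python3 -c "
from plant import workorder; print(workorder.close_job())"
```

```text
the job is handed in; nothing more can be done
None
```

I weighed flasks a, c and d in order (b was not on the bench), stood all three on the kiln tile, then turned the gas cock to about 45° and handed the job in; no verdict came back.

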